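Measure moulding offcuts with the caliper and lay them in the sample board

ROBOT

A 7-joint arm with a two-finger parallel gripper is mounted at the origin on the work surface. World frame = base frame: x ahead of the robot, y to its left, z up, the work surface at z = 0. Lengths are in m, angles in rad, forces in N, time in s.
With the tool pointing down it reaches from about 0.4 to 0.85 m from the base axis. Payload 10.4 kg.
Tool frame: the origin (TCP) lies at the very end of the fingers, on their centre line; the grasp point (between the pads) lies 19 mm behind it; z points along the fingers, y is the line along which they close (so a half turn about z gives the same grasp; the last joint's range is limited). The gripper opens to 87 mm and grips with 3 to 60 N. Pads are 19 mm wide; open, the fingers measure 117 mm over their backs; the gripper's body (75 mm by 190 mm) begins 51 mm behind the grasp point.
Start: joints at [-1.326, 0.332, -0.065, 1.46, 0.022, 1.35, -0.088], TCP at [0.165, 0.603, 0.223] pointing down, gripper open.
Joint ranges: [-2.6, 2.6], [-0.5, 2.12], [-1.47, 1.34], [0.16, 2.42], [-1.27, 4.41], [0.06, 2.06], [-2.6, 2.6]. Speed limits (rad/s): [2.22, 2.22, 2.79, 2.79, 3.14, 3.14, 3.14].

INTERFACE

Orientations are given as a unit quaternion [x, y, z, w].
In Python, from bench import read_state, cams, workorder gives the robot as it stands.
- The arm moves only by the shell command python3 -m crank 'ROWS' [FORCE]. ROWS is text: rows parted by semicolons, each of 5 numbers parted by spaces: the shift along the tool's x, y, z scaled (see below), then the turn about the tool's z scaled (see below), then the opening, from -1 (shut) to 1 (fully open). In form: dx dy dz yaw jaw; .... A call has 1 to 10 rows; each row shifts and turns the commanded pose from where the row before left it, along the tool's axes as they then stand; what a row does not reach is not made up. The controller multiplies each number of a shift by 200 mm and each number of a turn by 90 degrees. A row lasts 1/10 s, in which the tool goes at most 50 mm and 8.59 degrees, less where a joint would pass 70% of its speed; a pose out of reach is approached as far as the arm can. A call with a number of a shift or a turn outside -1 to 1 is refused whole. A call with a gripper value outside its range is refused whole. The fingers move at their own pace and stop on an object; FORCE is the grip in N (left out, the last holds). Time passes only in rows, so rows that do not move let the fingers close. It gives the time, the measured TCP pose, the force, the opening and the grip force at its end, in the units of the state.
- read_state(): the state, without advancing time (a new reading comes with each control period).
- cams.camera(name): name is "side" or "top" or "wrist"; returns a dict with "img" (480x640x3 uint8, blue, green, red), "K" (3x3 intrinsics, pixels), "xyz" and "attitude" of the camera in the world; the wrist camera has in their place "mount" (4x4, takes a point from camera to tool coordinates, whose origin is the TCP and whose axes are the flange's). Camera axes: x right, y down, z forward; pixel columns grow to the right and rows downward; lengths in m; the calibration is good to about 2 mm. A picture is of the moment at which its call begins: read the wrist's pose just before it. There is no depth.
- workorder.close_job(): hands the job in; it is judged then, once.
The state is a dict: "time": time; "joint_positions": joint angles; "joint_vel": joint speeds; "joint_torque": joint torques, N m; "ee_pos": TCP position; "eef_rot": TCP orientation; "ft_force": force on the tool from outside, world axes, zero at the start; "torque": the same for the moment, N m; "width": finger opening in m; "grip_force": force on a finger pad.
Only numpy, scipy, OpenCV 4.12 (cv2) and the standard library are available. Lean on these libraries where they do the work, as an engineer would, in place of code of your own. Each camera call takes 0.05 s, during which the arm holds its last target. There are 200 camera calls.

TASK

Measure the width of each picture-frame moulding offcut on the desk, one at a time from the narrowest to the widest: set it flat on the cradle between the open jaws of the caliper, slide the jaws gently shut until they press on both its long sides, then open them and lay it flat in the pocket of the sample board made for its width before you measure the next. Finish with the empty caliper slid fully shut, and leave everything else on the desk where it is.

Things in the scene. Friction and masses are not known exactly. Their poses are not given: they have to be found in the camera images.
- moulding_black: black picture-frame moulding offcut, a straight bar 76 mm long (its x), 22 mm wide (its y), 16 mm thick (its z), with a rounded bead and a thin gilt line running along its top; origin at its centre, so 8 mm above what it lies on; about 22 g; lies loose on the desk at the start, or is absent. Either end and either face may be taken as front. Belongs in pocket_1
- moulding_white: white picture-frame moulding offcut, a straight bar 76 mm long (its x), 30 mm wide (its y), 16 mm thick (its z), with a rounded bead and a thin gilt line running along its top; origin at its centre, so 8 mm above what it lies on; about 30 g; lies loose on the desk at the start, or is absent. Either end and either face may be taken as front. Belongs in pocket_2
- moulding_blue: blue picture-frame moulding offcut, a straight bar 76 mm long (its x), 38 mm wide (its y), 16 mm thick (its z), with a rounded bead and a thin gilt line running along its top; origin at its centre, so 8 mm above what it lies on; about 38 g; lies loose on the desk at the start, or is absent. Either end and either face may be taken as front. Belongs in pocket_3
- moulding_walnut: dark brown walnut picture-frame moulding offcut, a straight bar 76 mm long (its x), 46 mm wide (its y), 16 mm thick (its z), with a rounded bead and a thin gilt line running along its top; origin at its centre, so 8 mm above what it lies on; about 46 g; lies loose on the desk at the start, or is absent. Either end and either face may be taken as front. Belongs in pocket_4
- caliper (a joint): opening of the digital caliper in m, which is its reading: 0 jaws shut, 0.085 fully open. The black display carriage slides along the fixed steel beam with about 2.5 N of friction and stays where it is left; it starts somewhere between 0 and 45 mm
- slide_grip (a point): where to pinch the caliper's sliding carriage: middle of its top face, 16 mm from its tail end. The carriage is a black box 32 mm wide (frame x, pinch this way), 64 mm long (y), its top 25 mm and underside 7 mm above the desk. Frame y is the opening direction; the moving jaw's measuring face lies 48 mm away towards -y. The cradle board (top 6 mm above the desk) is clear on both sides of it
- moving_jaw: steel jaw of the sliding carriage, reaching towards the robot, 12 mm thick, from 12 to 18 mm above the desk; its measuring face looks to -y, towards the fixed jaw. Origin in the plane of that face, on the beam's centre line, 15 mm above the desk; the jaw's tip lies 52 mm from it along -x, the carriage's front face 16 mm along -x. Axes as the cradle's
- fixed_jaw: steel beam and fixed jaw of the caliper, 150 mm type, held flat in the cradle; origin and axes equal to the cradle's. The fixed jaw's measuring face is at y = -85 mm and looks to +y; the jaw reaches from the beam's front edge (x = +28 mm) to x = -16 mm, is 12 mm thick and spans 12 to 18 mm above the desk
- cradle: grey-green painted cradle board, fixed to the desk, 150 (x) x 270 (y) x 6 mm, holding the caliper flat; origin at the centre of its underside, x away from the robot, y along the caliper's beam in the direction of opening. The board is clear in front of the beam: an offcut lies on it, its length along x and its width along y between the jaws
- part_rest (a point): point on top of the cradle board (6 mm above the desk), in the plane of the fixed jaw's face, at the jaw tips (cradle x = -16 mm). An offcut whose centre is level with it in x has its far half between the jaws, its far end 6 mm short of the beam, its near half sticking out towards the robot, free for the fingers. Axes as the cradle's
- sample_board: white sample board, fixed to the desk, 113 (x) x 254 (y) x 10 mm, with four routed pockets 4 mm deep with grey felt floors, from the narrowest at -y to the widest at +y, their length along x; origin at the centre of its underside
- pocket_1 (a point): centre of the floor (6 mm above the desk) of the pocket for the black offcut: 85 mm long (its x), 31 mm wide (its y), its rim 4 mm above this floor, 18 mm or 14 mm of flat land beside it
- pocket_2 (a point): centre of the floor (6 mm above the desk) of the pocket for the white offcut: 85 mm long (its x), 39 mm wide (its y), its rim 4 mm above this floor, 18 mm or 14 mm of flat land beside it
- pocket_3 (a point): centre of the floor (6 mm above the desk) of the pocket for the blue offcut: 85 mm long (its x), 47 mm wide (its y), its rim 4 mm above this floor, 18 mm or 14 mm of flat land beside it
- pocket_4 (a point): centre of the floor (6 mm above the desk) of the pocket for the dark brown walnut offcut: 85 mm long (its x), 55 mm wide (its y), its rim 4 mm above this floor, 18 mm or 14 mm of flat land beside it
- tape_measure: yellow and black tape measure, 68 x 34 x 60 mm high, bystander; origin under its centre
- eraser: white eraser 45 x 20 x 12 mm, bystander
- pencil: green pencil, 170 mm long, lying, bystander
- sanding_block: cork sanding block 95 x 55 x 26 mm, bystander
- glue: white glue bottle with orange cap, 50 mm across, 135 mm high, bystander
- mug: white mug, 80 mm across, 92 mm high, bystander
- corner_clamp: red corner clamp, L-shaped, 85 x 85 x 26 mm, bystander; origin at the outside of its corner
Mind the look-alikes: they are no part of the job. Several things have the shape of the moulding_walnut; the one meant has the colours described above. Of the things shaped like the moulding_blue, the blue one is meant.

How it is judged:
By the outcome, as a careful person would: the job done as asked, in the order asked, and still so for the second after the job is handed in, with the robot touching nothing.
Of moulding_black, moulding_white, moulding_blue, moulding_walnut only 2 to 3 are there at a start; the rules pass over those that are not, and their reading is None.
At some moment in a run one of moulding_black, moulding_white, moulding_blue, moulding_walnut may be knocked a few centimetres aside while the robot is not near it.
Once in a run the grip may slacken for a moment while it holds something.
It also fails if it takes over 210 s, if anything falls off the work surface, if the arm or the gripper's body presses on something with over 40 N, if the wrist force passes 120 N, or if a joint passes its speed limit or range.

## Working session

There is one attempt and no reset: what is moved stays moved. The work goes in short steps, Python scripts to look and compute and a shell command to move; the robot and the scene stay as the last step left them, time stands still between calls to the robot, and variables do not carry over. Pictures are saved under pics/ and viewed, at most 14 in all, crops included, and the job is handed in when it is done.

```bash
ls; mkdir -p pics
python3 - <<'E'
from bench import read_state,cams,workorder
import cv2,numpy as np
s=read_state();print(s)
for n in("top","side"):
    c=cams.camera(n);cv2.imwrite(f"pics/{n}0.png",c["img"]);print(n,c["K"],c["xyz"],c["attitude"])
c=cams.camera("wrist");print(c["mount"],c["K"])
E
```

```text
pics
{'time': 0.0, 'joint_positions': array([-1.32560298,  0.33282543, -0.06467017,  1.46095835,  0.02162445,
        1.34989588, -0.08849782]), 'joint_vel': array([ 0.00055437,  0.00178681, -0.00128831, -0.00012268, -0.00032284,
       -0.00126809, -0.00109874]), 'joint_torque': array([-5.01090744e-04, -6.23260260e+01,  2.41011410e-02, -3.89901066e+01,
       -6.14614505e-02,  3.98683024e-02,  1.46172792e-04]), 'ee_pos': array([0.16530542, 0.60233674, 0.22177474]), 'eef_rot': array([ 1.33496565e-01,  9.91049032e-01, -6.94248224e-04, -4.31727687e-05]), 'ft_force': array([0.03131526, 0.67084403, 0.8590198 ]), 'torque': array([-0.00719815, -0.05289809, -0.02375877]), 'grip_force': 0.0, 'width': 0.08686385773827072}
top [[591.05256762   0.         320.63545362]
 [  0.         591.05256762 237.8733512 ]
 [  0.           0.           1.        ]] [ 0.43663819 -0.02491824  1.42387498] [ 0.71379252 -0.69865576  0.03628084 -0.03262006]
side [[516.27366083   0.         325.38549336]
 [  0.         516.27366083 239.86024215]
 [  0.           0.           1.        ]] [-0.21653806  0.80846019  1.10354333] [-0.33738493  0.85055295 -0.37146936  0.15729461]
[[ 1.14452897e-03 -9.53617354e-01 -3.01019323e-01  8.21442168e-02]
 [ 9.99999169e-01  9.12890715e-04  9.10172776e-04  2.46751730e-04]
 [-5.93158809e-04 -3.01020114e-01  9.53617606e-01 -1.61502576e-01]
 [ 0.00000000e+00  0.00000000e+00  0.00000000e+00  1.00000000e+00]] [[432.48582169   0.         320.01926936]
 [  0.         432.48582169 238.34586982]
 [  0.           0.           1.        ]]
```

View pics/top0.png

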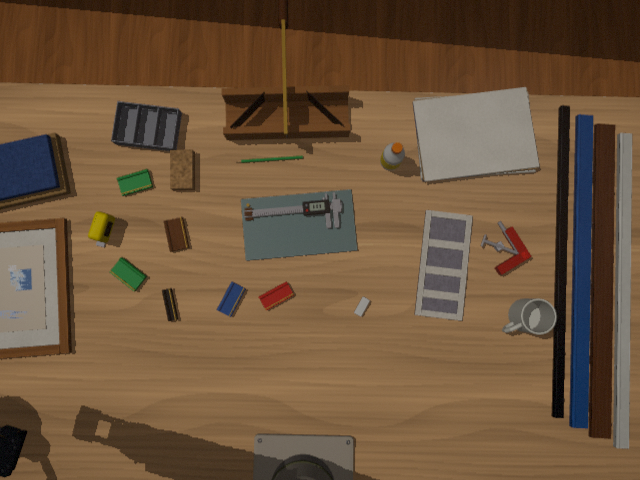

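View pics/side0.png

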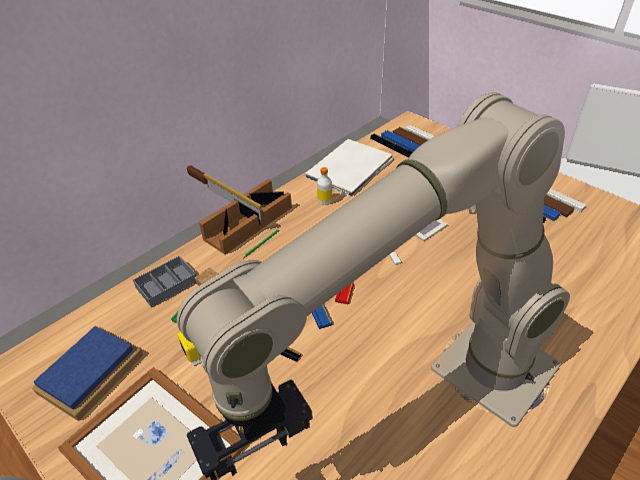

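The top view shows black at (170,305), blue at (231,299) and walnut at (177,235). There is no white moulding; the white thing at (362,307) is the eraser. The red and green bars are decoys. The caliper is nearly shut with its fixed jaw at (335,210), and the sample board is at (443,265). The side view adds little because the arm hides much of it.

```bash
cat > h.py <<'E'
from bench import read_state,cams
import cv2,numpy as np
from scipy.spatial.transform import Rotation as R
def shot(n,save=None):
    s=read_state();c=cams.camera(n);K=c["K"]
    if n=="wrist":
        T=np.eye(4);T[:3,:3]=R.from_quat(s["eef_rot"]).as_matrix();T[:3,3]=s["ee_pos"];M=T@c["mount"];Rm,t=M[:3,:3],M[:3,3]
    else: Rm,t=R.from_quat(c["attitude"]).as_matrix(),np.array(c["xyz"])
    if save: cv2.imwrite("pics/"+save,c["img"])
    return c["img"],(K,Rm,t)
def ray(cam,uv,z):
    K,Rm,t=cam;uv=np.atleast_2d(uv);d=(Rm@np.linalg.inv(K)@np.c_[uv,np.ones(len(uv))].T).T
    return (t+d*((z-t[2])/d[:,2])[:,None])[:,:2]
def proj(cam,p):
    K,Rm,t=cam;q=K@Rm.T@(np.asarray(p)-t);return q[:2]/q[2]
def rect(pts):  # centre, yaw deg of long side (-90..90], (long,short) mm
    (c,(w,h),a)=cv2.minAreaRect((pts*1000).astype(np.float32))
    if w<h: w,h,a=h,w,a+90
    return np.array(c)/1000,(a+90)%180-90,(w,h)
def find(cam,mask,z,minmm=(0,0),k=3):
    mask=cv2.morphologyEx(mask.astype(np.uint8)*255,cv2.MORPH_CLOSE,np.ones((k,k)))
    out=[]
    for c in cv2.findContours(mask,0,2)[0]:
        if len(c)<5: continue
        r=rect(ray(cam,c[:,0].astype(float),z))
        if r[2][0]>minmm[0] and r[2][1]>minmm[1]: out.append((r,c))
    return out
def go(xyz,yaw):
    """units to move TCP to xyz with tool y axis along world yaw (deg, mod 180)"""
    s=read_state();m=R.from_quat(s["eef_rot"]).as_matrix();p=s["ee_pos"]
    cy=np.degrees(np.arctan2(m[1,1],m[0,1]));dy=(yaw-cy+90)%180-90
    d=m.T@(np.array(xyz)-p)
    dw=np.array(xyz)-p
    print("at",p.round(4),"yyaw",round(cy,1),"w",round(s["width"],4),"t",round(s["time"],1),"q",s["joint_positions"].round(2))
    print(" shift units now",(d/0.2).round(3)," turn units",round(-dy/90,3)," after turn:",(R.from_rotvec([0,0,np.radians(-dy)]).as_matrix().T@d/0.2).round(3), "other turn",round((-dy+np.sign(dy)*180)/90,2))
E
python3 - <<'E'
from h import *
img,cam=shot("top")
hsv=cv2.cvtColor(img,cv2.COLOR_BGR2HSV);H,S,V=cv2.split(hsv)
def sh(n,m,z,mm):
    for r,c in find(cam,m,z,mm):print(n,r[0].round(4),round(r[1],1),np.round(r[2],1),c[:,0].mean(0).round())
sh("dark",V<60,.016,(40,10))
sh("blue",(H>100)&(H<125)&(S>100)&(V>60),.016,(30,15))
sh("cradle",(H>70)&(H<105)&(S>20)&(S<120)&(V>50)&(V<140),.006,(100,60))
sh("board",(S<40)&(V>140),.01,(90,60))
for p in[(177,235),(170,305),(231,299),(265,240),(425,230),(443,280)]:print(p,hsv[p[1],p[0]])
cv2.imwrite("pics/z.png",cv2.resize(img[180:330,100:370],None,fx=2.9,fy=2.9,interpolation=2))
E
```

```text
dark [ 0.0429 -0.0003] -88.9 [145.   53.6] [299. 466.]
dark [0.069  0.6667] 4.2 [116.5  62.1] [ 16. 446.]
dark [0.4088 0.3221] 14.4 [74.  23.6] [170. 303.]
dark [0.485  0.4049] 21.8 [81.  35.1] [137. 273.]
dark [ 0.6518 -0.0147] 84.4 [89.4 54.6] [319. 210.]
dark [0.7309 0.3031] 1.3 [90.9 50.5] [190. 176.]
dark [0.7229 0.6743] -76.1 [171.5 154.8] [ 40. 186.]
dark [ 0.4962 -0.7017] -2.2 [745.6  54.4] [602. 246.]
dark [ 0.5399 -0.6055] -2.3 [746.8  28.5] [559. 262.]
dark [0.8369 0.3988] 84.2 [158.6 105.3] [144. 127.]
dark [0.8857 0.1397] -84.0 [144.3  84.1] [249. 113.]
dark [0.8789 0.0597] -87.3 [304.9 125.7] [304. 118.]
dark [ 1.0908 -0.0201] -88.6 [1592.   157.8] [318.  30.]
blue [0.4252 0.1787] -25.9 [72.7 35.6] [230. 298.]
blue [0.4611 0.6676] 3.9 [43.4 23.6] [ 25. 279.]
blue [0.7332 0.691 ] -75.7 [135.1 128.4] [ 33. 165.]
blue [ 0.5177 -0.6554] -2.3 [746.7  40.7] [579. 264.]
cradle [0.6069 0.0228] -83.5 [266.  145.9] [303. 215.]
board [ 0.4579 -0.3204] -5.9 [129.8 110.7] [439. 292.]
board [0.4412 0.6633] 5.7 [271.5 136.8] [ 35. 291.]
board [ 0.8411 -0.4045] -81.4 [280.6 198.8] [477. 133.]
(177, 235) [ 12 171  76]
(170, 305) [174  75  34]
(231, 299) [110 146  98]
(265, 240) [79 29 96]
(425, 230) [ 15  29 140]
(443, 280) [165  18  87]
```

View pics/z.png

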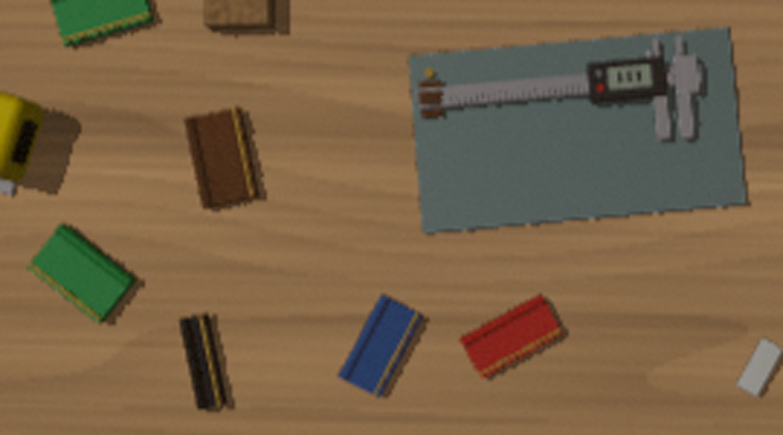

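The zoom shows the caliper open by about 4 mm. The carriage is at (627,80), the moving jaw tip at (663,135) and the fixed jaw tip at (687,135). Walnut, black and blue are clear. Next I look from closer with the wrist camera.

```bash
python3 -c "
from h import *
go([0.55,0.02,0.26],96)"
```

```text
at [0.1654 0.6025 0.2221] yyaw 74.7 w 0.0871 t 0.2 q [-1.33  0.33 -0.06  1.46  0.02  1.35 -0.09]
 shift units now [-2.625 -2.3   -0.188]  turn units -0.237  after turn: [-1.608 -3.098 -0.188] other turn 1.76
```

```bash
python3 -m crank '0 0 0 -0.08 1;0 0 0 -0.08 1;0 0 0 -0.077 1;-0.11 -0.21 -0.013 0 1;-0.11 -0.21 -0.013 0 1;-0.11 -0.21 -0.013 0 1;-0.11 -0.21 -0.013 0 1;-0.11 -0.21 -0.013 0 1;-0.11 -0.21 -0.013 0 1;-0.11 -0.21 -0.013 0 1' 20; python3 -m crank '-0.11 -0.21 -0.013 0 1;-0.11 -0.21 -0.013 0 1;-0.11 -0.21 -0.013 0 1;-0.11 -0.21 -0.013 0 1;-0.11 -0.21 -0.013 0 1;-0.11 -0.21 -0.013 0 1;-0.11 -0.21 -0.013 0 1;0 0 0 0 1'
python3 - <<'E'
from h import *
go([0.55,0.02,0.26],96)
img,cam=shot("wrist","w1.png")
hsv=cv2.cvtColor(img,cv2.COLOR_BGR2HSV);H,S,V=cv2.split(hsv)
for r,c in find(cam,(H>70)&(H<105)&(S>20)&(S<120)&(V>50),.006,(100,40)):print(r[0].round(4),r[1],r[2])
for p in [(.607,.023),(.6,0)]:print(proj(cam,(*p,.006)))
E
```

```text
time: 1.2
ee_pos: [0.3499, 0.3246, 0.2409]
eef_rot: [-0.052, 0.999, 0.0, 0.0]
ft_force: [0.8, 0.5, 0.3]
width: 0.0871
grip_force: 0.0
time: 2.0
ee_pos: [0.5352, 0.0433, 0.2592]
eef_rot: [-0.048, 0.999, -0.001, 0.001]
ft_force: [-0.3, 0.1, 0.3]
width: 0.0869
grip_force: 0.0
at [0.5352 0.0433 0.2592] yyaw 95.5 w 0.0869 t 2.0 q [-0.58  0.11  0.45  1.66 -0.05  1.38  1.54]
 shift units now [-0.063 -0.123 -0.003]  turn units -0.006  after turn: [-0.061 -0.124 -0.003] other turn 1.99
[0.6101 0.0257] -83.38267850875854 (268.1652526855469, 147.9448699951172)
[293.91615396 257.28861796]
[271.84106744 248.7506611 ]
```

View pics/w1.png

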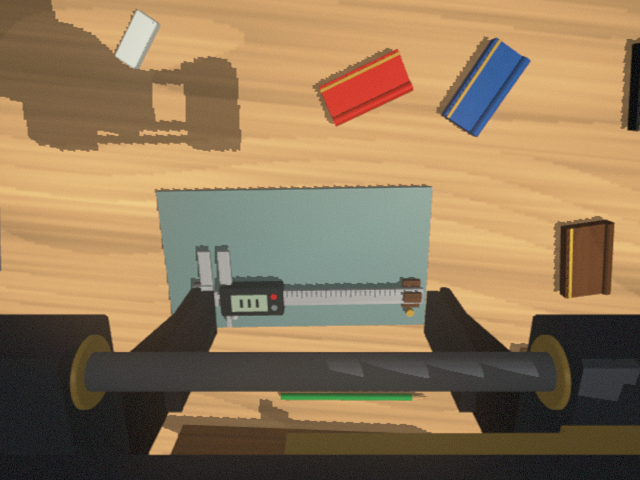

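Run:
```python
from h import *
img,cam=shot("wrist")
hsv=cv2.cvtColor(img,cv2.COLOR_BGR2HSV);H,S,V=cv2.split(hsv)
r,c=max(find(cam,(H>70)&(H<105)&(S>20)&(S<120)&(V>50),.006,(100,40)),key=lambda a:a[0][2][0])
P=c[:,0].astype(float)
def line(m,z=.006):
    w=ray(cam,P[m],z);v=cv2.fitLine(w.astype(np.float32),cv2.DIST_HUBER,0,.01,.01).ravel();return v
n=line((P[:,1]<195)&(P[:,0]>170)&(P[:,0]<420))
rt=line((P[:,0]>424)&(P[:,1]>200)&(P[:,1]<310))
lf=line((P[:,0]<170)&(P[:,1]>200)&(P[:,1]<300))
for v in(n,rt,lf):print(v,np.degrees(np.arctan2(v[1],v[0])))
# jaw & carriage pixels into cradle frame
for nm,px,z in[("cornNL",(157,189),.006),("cornNR",(432,186),.006),("cornFR",(427,325),.006),("fixtip",(198,247),.018),("fixtipR",(210,247),.018),("movL",(217,247),.018),("movR",(230,247),.018),("carNL",(222,282),.025),("carNR",(283,281),.025),("carFR",(284,314),.025)]:
    p=ray(cam,px,z)[0];a=np.radians(6.5);d=p-[.6085,.0245];print(nm,p.round(4),(np.array([[np.cos(a),np.sin(a)],[-np.sin(a),np.cos(a)]])@d).round(4))
```

```text
[ 0.11580291 -0.9932722   0.54284906 -0.03078663] -83.35006
[0.9903444  0.13862881 0.54369247 0.1517755 ] 7.9685087
[ 0.9932069   0.1163618   0.6065551  -0.10886615] 6.682178
cornNL [ 0.5483 -0.1109] [-0.0751 -0.1277]
cornNR [0.5188 0.154 ] [-0.0745  0.1388]
cornFR [0.668  0.1753] [0.0761 0.1431]
fixtip [ 0.5995 -0.0673] [-0.0193 -0.0902]
fixtipR [ 0.5984 -0.0555] [-0.0191 -0.0784]
movL [ 0.5977 -0.0487] [-0.019  -0.0715]
movR [ 0.5964 -0.036 ] [-0.0189 -0.0587]
carNL [ 0.6313 -0.0412] [ 0.0152 -0.0679]
carNR [0.6242 0.0188] [ 0.0149 -0.0074]
carFR [0.6602 0.0225] [ 0.0512 -0.0078]
```

Run:
```python
from h import *
_,cam=shot("top");img=cv2.imread("pics/top0.png")
hsv=cv2.cvtColor(img,cv2.COLOR_BGR2HSV);H,S,V=cv2.split(hsv)
def lines(m,z,name):
    r,c=m
    print(name,r[0].round(4),round(r[1],2),np.round(r[2],1))
    w=ray(cam,c[:,0].astype(float),z);a=np.radians(r[1]);u=np.array([np.cos(a),np.sin(a)]);v=np.array([-u[1],u[0]])
    d=w-r[0];l,s=d@u,d@v;L,W=r[2][0]/2000,r[2][1]/2000
    for nm,k in(("+l",(l>L-.006)&(abs(s)<W*.8)),("-l",(l<-L+.006)&(abs(s)<W*.8)),("+s",(s>W-.006)&(abs(l)<L*.8)),("-s",(s<-W+.006)&(abs(l)<L*.8))):
        f=cv2.fitLine(w[k].astype(np.float32),cv2.DIST_HUBER,0,.01,.01).ravel()
        q=f[2:];print("  ",nm,np.round([(q-r[0])@u,(q-r[0])@v],4),"ang",round(np.degrees(np.arctan2(f[1],f[0])),2), q.round(4))
m=max(find(cam,(H>65)&(H<110)&(S>15)&(S<130)&(V>40)&(V<160),.006,(100,60),9),key=lambda a:-abs(a[0][2][0]-268));lines(m,.006,"cradle")
sub=np.zeros(H.shape,bool);sub[200:330,405:480]=1
mk=sub&((S<45));
for m in find(cam,mk,.01,(150,60),5):lines(m,.01,"board")
for r,c in find(cam,sub&(S<45)&(V<120),.006,(60,20),3):print("pocket",r[0].round(4),round(r[1],1),np.round(r[2],1))
for p in[(420,250),(410,250),(443,230),(443,245),(443,300),(428,300)]:print(p,hsv[p[1],p[0]])
# jaws + black
for p,z in[((330.5,180+136/2.9),.018)]:print(ray(cam,p,z))
for nm,px,py,z in[("fixtip L",677,138,.018),("movtip R",671,138,.018),("movtipL",656,138,.018),("fixR",692,138,.018)]:print(nm,ray(cam,(100+px/2.9-.3,180+py/2.9-.3),z).round(4))
```

```text
cradle [0.607  0.0232] -83.5 [266.8 145.9]
   +l [0.1322 0.0005] ang 6.51 [ 0.6224 -0.1081]
   -l [-0.1321  0.0009] ang 6.68 [0.5929 0.1545]
   +s [-0.0057  0.0719] ang -83.12 [0.6777 0.037 ]
   -s [ 0.0074 -0.072 ] ang -83.07 [0.5363 0.0076]
board [ 0.5177 -0.3262] -5.81 [252.3 112.6]
   +l [ 0.1242 -0.0035] ang 83.97 [ 0.6409 -0.3423]
   -l [-0.1249 -0.0006] ang 84.03 [ 0.3934 -0.3142]
   +s [0.0002 0.055 ] ang -6.28 [ 0.5235 -0.2715]
   -s [ 0.005  -0.0547] ang -6.16 [ 0.5171 -0.3812]
pocket [ 0.4207 -0.3171] 85.5 [86.1 32.4]
pocket [ 0.474  -0.3227] 83.6 [85.9 40.1]
pocket [ 0.5353 -0.3289] 84.1 [86.2 48.6]
pocket [ 0.6051 -0.336 ] 83.6 [86.2 59.2]
(420, 250) [ 15 119 142]
(410, 250) [ 16 119 146]
(443, 230) [163  19  92]
(443, 245) [ 18  27 142]
(443, 300) [168  16  81]
(428, 300) [155  17  88]
[[ 0.60110669 -0.05380729]]
fixtip L [[ 0.6003 -0.0602]]
movtip R [[ 0.6002 -0.0552]]
movtipL [[ 0.5999 -0.0428]]
fixR [[ 0.6006 -0.0726]]
```

```bash
python3 -m crank '0 0 0 0.095 1;0 0 0 0.095 1;0 0 0 0.095 1;0 0 0 0.095 1;0 0 0 0.095 1;0 0 0 0.095 1;0 0 0 0.095 1;0 0 0 0.095 1;0 0 0 0.095 1;0 0 0 0.095 1' ; python3 -c "
from h import *
go([0.6464,-0.0034,0.08],6.7)"
```

```text
time: 3.15
ee_pos: [0.5323, 0.0519, 0.2588]
eef_rot: [0.641, 0.768, 0.0, -0.0]
ft_force: [-0.1, -0.4, -0.2]
width: 0.087
grip_force: 0.0
at [0.5323 0.0519 0.2588] yyaw 10.3 w 0.087 t 3.1 q [-0.67  0.11  0.53  1.67 -0.06  1.38  0.05]
 shift units now [-0.375  0.512  0.894]  turn units 0.04  after turn: [-0.342  0.534  0.894] other turn -1.96
```

```bash
python3 -m crank '0 0 0 0.04 1;-0.068 0.107 0.16 0 1;-0.068 0.107 0.16 0 1;-0.068 0.107 0.16 0 1;-0.068 0.107 0.16 0 1;-0.068 0.107 0.16 0 1;0 0 0 0 1;0 0 0 0 1;0 0 0 0 1' ; python3 -c "
from h import *
img,cam=shot('wrist','w2.png')
go([0.6464,-0.0034,0.08],6.7)
p=np.array([.6464,-.0034]);print(proj(cam,(*p,.025)))"
```

```text
time: 4.05
ee_pos: [0.6475, -0.003, 0.1005]
eef_rot: [0.663, 0.749, 0.001, 0.0]
ft_force: [-0.4, 0.4, 0.7]
width: 0.087
grip_force: 0.0
at [ 0.6478 -0.0031  0.1009] yyaw 7.0 w 0.087 t 4.1 q [-0.47  0.51  0.54  1.57 -0.28  1.14  0.26]
 shift units now [-0.001 -0.007  0.105]  turn units 0.003  after turn: [-0.001 -0.007  0.105] other turn -2.0
[315.74017639 252.55467507]
```

View pics/w2.png

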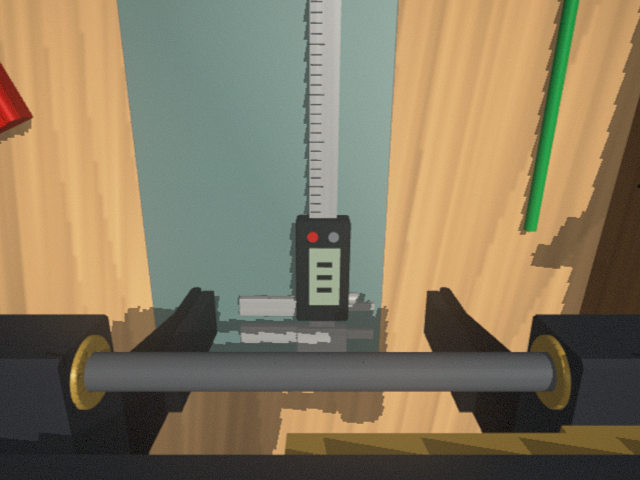

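The carriage top spans u 297–349 and v 216–319, and both jaws show at v about 305 and 338. The wrist camera puts the carriage a few mm beyond my top-camera estimate, so I quantify that next.

Run:
```python
from h import *
img,cam=shot("wrist")
hsv=cv2.cvtColor(img,cv2.COLOR_BGR2HSV);H,S,V=cv2.split(hsv)
C=np.array([.607,.0232]);a=np.radians(6.7);Rc=np.array([[np.cos(a),np.sin(a)],[-np.sin(a),np.cos(a)]])
for nm,px,z in[("tailL",(297,216),.025),("tailR",(350,216),.025),("frontL",(297,319),.025),("frontR",(348,319),.025),("movface",(245,316),.018),("movtip",(239,305),.018),("movback",(245,296),.018),("fixtip",(241,338),.018),("boardL",(130,130),.006),("boardL2",(120,30),.006),("boardR",(394,100),.006),("boardR2",(387,250),.006)]:
    p=ray(cam,px,z)[0];print(nm,p.round(4),(Rc@(p-C)).round(4))
```

```text
tailL [0.6335 0.0168] [ 0.0256 -0.0094]
tailR [0.6633 0.0205] [ 0.0556 -0.0093]
frontL [ 0.6405 -0.0477] [ 0.025  -0.0743]
frontR [ 0.6714 -0.0439] [ 0.0561 -0.0742]
movface [ 0.6079 -0.0533] [-0.008  -0.0761]
movtip [ 0.6037 -0.0462] [-0.0114 -0.0685]
movback [ 0.6069 -0.0396] [-0.0074 -0.0624]
fixtip [ 0.6065 -0.0692] [-0.0113 -0.0917]
boardL [0.5323 0.0509] [-0.0709  0.0362]
boardL2 [0.5274 0.1031] [-0.0697  0.0887]
boardR [0.6804 0.0858] [0.0802 0.0536]
boardR2 [ 0.6915 -0.0031] [ 0.0809 -0.036 ]
```

```bash
python3 -m crank '0.02 0.009 0.2 0 1;0 0 0.14 0 1;0 0 0.06 0 1;0 0 0.045 0 1;0 0 0 0 0;0 0 0 0 -1;0 0 0 0 -1;0 0 0 0 -1;0 0 0 0 -1;0 0 0 0 -1' 20; python3 -c "
from h import *
go([0.6496,-0.0014,0.0115],6.7);print(read_state()['ft_force'],read_state()['grip_force'])"
```

```text
time: 5.15
ee_pos: [0.6488, -0.0004, 0.0102]
eef_rot: [0.663, 0.748, 0.0, 0.0]
ft_force: [-0.5, 0.5, -0.7]
width: 0.0467
grip_force: 0.0
at [ 6.488e-01 -4.000e-04  1.020e-02] yyaw 6.9 w 0.0467 t 5.2 q [-0.44  0.62  0.5   1.62 -0.34  0.99  0.29]
 shift units now [-0.005  0.003 -0.007]  turn units 0.002  after turn: [-0.005  0.003 -0.007] other turn -2.0
[-0.54296006  0.5100179  -0.69671231] 0.0
```

```bash
python3 -m crank '0 0 0 0 -1;0 0 0 0 -1;0 0 0 0 -1;0 0 0 0 -1' ;python3 -m crank '0 0 0 0 -1;0 0 0 0 -1;0 0 0 0 -1;0 0 0 0 -1'
```

```text
time: 5.55
ee_pos: [0.6489, -0.0004, 0.01]
eef_rot: [0.663, 0.748, 0.0, 0.0]
ft_force: [1.9, 0.2, -1.1]
width: 0.0317
grip_force: 20.0
time: 5.95
ee_pos: [0.6489, -0.0004, 0.01]
eef_rot: [0.663, 0.748, 0.0, 0.0]
ft_force: [2.8, 0.8, -1.9]
width: 0.032
grip_force: 20.0
```

```bash
python3 -m crank '0.02 0 0 0 -1;0.04 0 0 0 -1;0.05 0 0 0 -1;0.05 0 0 0 -1;0.05 0 0 0 -1;0.05 0 0 0 -1;0.03 0 0 0 -1;0.01 0 0 0 -1;0 0 0 0 -1';python3 -c "
from h import *
go([0.6429,0.0592,0.01],6.7)"; python3 -m crank '0 0 0 0 0;0 0 0 0 1;0 0 0 0 1;0 0 0 0 1;0 0 -0.05 0 1;0 0 -0.15 0 1;0 0 -0.2 0 1;0 0 -0.2 0 1;0 0 -0.2 0 1;0 0 0 0 1'
python3 - <<'E'
from h import *
import sys
go([0.385,.32,.22],104)
img,cam=shot("wrist","w3.png")
E
```

```text
time: 6.85
ee_pos: [0.642, 0.0595, 0.01]
eef_rot: [0.663, 0.748, 0.0, 0.0]
ft_force: [5.4, 0.7, -4.7]
width: 0.0318
grip_force: 20.0
at [0.642  0.0595 0.01  ] yyaw 6.9 w 0.0318 t 6.8 q [-0.53  0.61  0.49  1.63 -0.33  0.98  0.19]
 shift units now [-0.002  0.004 -0.   ]  turn units 0.002  after turn: [-0.002  0.004 -0.   ] other turn -2.0
time: 7.85
ee_pos: [0.6444, 0.0589, 0.177]
eef_rot: [0.664, 0.748, 0.004, 0.003]
ft_force: [-0.0, -0.6, 0.9]
width: 0.0865
grip_force: 0.0
at [0.6444 0.0589 0.177 ] yyaw 6.9 w 0.0865 t 7.8 q [-0.58  0.44  0.56  1.5  -0.24  1.27  0.13]
 shift units now [ 1.451 -1.13  -0.224]  turn units 0.921  after turn: [-0.94  -1.581 -0.224] other turn -1.08
```

View pics/w3.png

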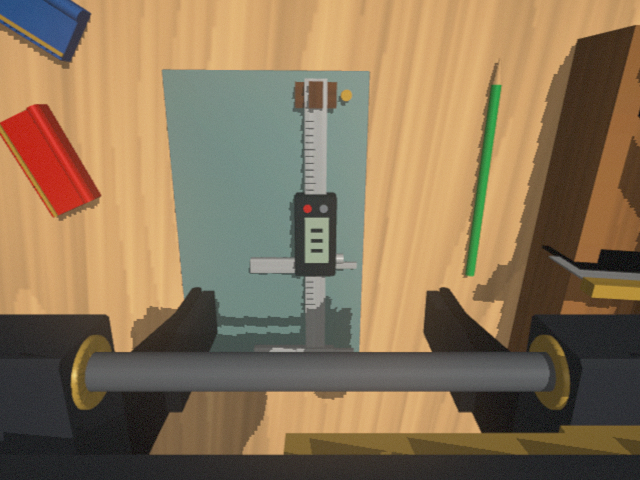

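The caliper is now open wide: carriage at (316,235), moving jaw at v=265, fixed jaw near v=350. Black comes next.

```bash
python3 -m crank '0.181 -0.141 -0.028 0 1;0.181 -0.141 -0.028 0 1;0.181 -0.141 -0.028 0 1;0.181 -0.141 -0.028 0 1;0.181 -0.141 -0.028 0 1;0.181 -0.141 -0.028 0 1;0.181 -0.141 -0.028 0 1;0.181 -0.141 -0.028 0 1;0 0 0 -0.09 1;0 0 0 -0.09 1'; python3 -m crank '0 0 0 -0.09 1;0 0 0 -0.09 1;0 0 0 -0.09 1;0 0 0 -0.09 1;0 0 0 -0.09 1;0 0 0 -0.09 1;0 0 0 -0.09 1;0 0 0 -0.09 1;0 0 0 -0.09 1;0 0 0 -0.09 1'
python3 - <<'E'
from h import *
go([0.385,.32,.12],104)
img,cam=shot("wrist","w4.png")
img0=img
hsv=cv2.cvtColor(img,cv2.COLOR_BGR2HSV);H,S,V=cv2.split(hsv)
print(proj(cam,(.409,.322,.016)))
for nm,m in(("dark",V<55),("blue",(H>100)&(H<125)&(S>100)&(V>50)),("brown",(S>120)&(V<110)&(H<20))):
    for r,c in find(cam,m,.016,(50,14)):print(nm,r[0].round(4),round(r[1],1),np.round(r[2],1),c[:,0].mean(0).round())
E
```

```text
time: 8.9
ee_pos: [0.3812, 0.3205, 0.2143]
eef_rot: [0.548, 0.837, -0.0, -0.0]
ft_force: [0.2, -0.3, -0.1]
width: 0.087
grip_force: 0.0
time: 9.9
ee_pos: [0.3824, 0.3192, 0.2141]
eef_rot: [-0.126, 0.992, -0.0, -0.001]
ft_force: [-0.7, -0.1, 0.8]
width: 0.0872
grip_force: 0.0
at [0.3824 0.3192 0.2141] yyaw 104.4 w 0.0872 t 9.9 q [-1.09  0.05  0.31  1.82 -0.02  1.28  1.05]
 shift units now [-0.014  0.001  0.47 ]  turn units 0.005  after turn: [-0.014  0.001  0.47 ] other turn -2.0
[315.72426271 233.10021851]
dark [0.5451 0.2056] -71.4 [95.6 35.5] [170. 339.]
dark [0.5779 0.3687] -75.5 [675.4 192.5] [120. 380.]
dark [0.4934 0.5604] -83.8 [246.6 149.1] [490. 363.]
blue [0.4285 0.1854] -25.8 [75.6 31.5] [157. 214.]
brown [0.5832 0.5432] -75.5 [59.2 29. ] [488. 442.]
brown [0.5506 0.6546] -75.5 [93.1 36.4] [595. 439.]
brown [0.6093 0.4316] -74.8 [177.4  37.9] [394. 444.]
brown [0.5812 0.1408] -32.1 [52.2 23.6] [ 89. 353.]
brown [0.3597 0.5622] 8.6 [134.   36.5] [593. 239.]
brown [0.2988 0.0923] -75.5 [91.7 33.6] [49. 24.]
```

View pics/w4.png

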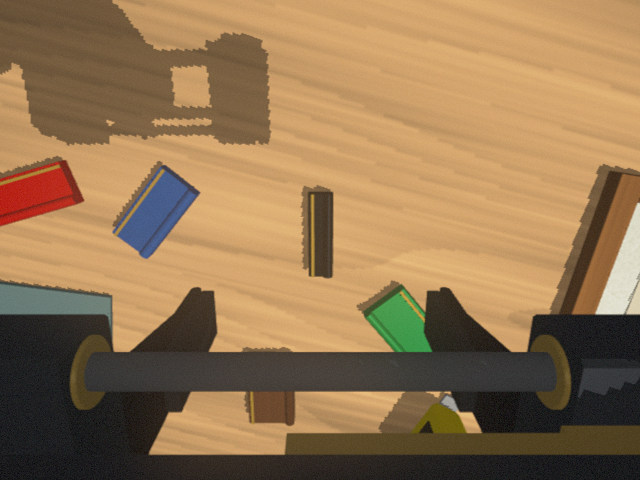

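Black is at (320,234), axis-aligned in the image; blue is at (156,212) and walnut sits at the bottom at (270,390). I compute the grasp on the half of black nearer the robot.

Run:
```python
from h import *
_,cam=shot("wrist")
q=ray(cam,[(309,192),(332,192),(332,277),(310,278)],.016);print(q.round(4),q.mean(0))
d=(q[2]+q[3]-q[0]-q[1])/2;print(np.degrees(np.arctan2(d[1],d[0])),np.linalg.norm(d),np.linalg.norm(q[1]-q[0]))
u=d/np.linalg.norm(d);g=q.mean(0)-.02*u;yaw=np.degrees(np.arctan2(d[1],d[0]))+90
go([*g,.006],yaw)
```

```text
[[0.3755 0.3075]
 [0.3704 0.3262]
 [0.445  0.3469]
 [0.451  0.328 ]] [0.41047051 0.32715986]
15.347892973755533 0.0778155732957907 0.01939827440332306
at [0.3825 0.3192 0.2141] yyaw 104.2 w 0.0869 t 10.0 q [-1.09  0.05  0.31  1.82 -0.02  1.28  1.05]
 shift units now [-0.047  0.003  1.041]  turn units -0.013  after turn: [-0.047  0.002  1.041] other turn 1.99
```

```bash
python3 -m crank '-0.024 0.001 0.2 -0.013 0.15;-0.023 0 0.2 0 0.15;0 0 0.2 0 0.15;0 0 0.2 0 0.15;0 0 0.15 0 0.15;0 0 0.06 0 0.15;0 0 0.03 0 0.15;0 0 0 0 0.15' 20; python3 -m crank '0 0 0 0 -1;0 0 0 0 -1;0 0 0 0 -1;0 0 0 0 -1;0 0 0 0 -1;0 0 0 0 -1;0 0 0 0 -1'
```

```text
time: 10.8
ee_pos: [0.3921, 0.3224, 0.0071]
eef_rot: [-0.132, 0.991, 0.0, 0.0]
ft_force: [-0.6, -0.4, -0.0]
width: 0.0504
grip_force: 0.0
time: 11.5
ee_pos: [0.392, 0.3224, 0.0071]
eef_rot: [-0.133, 0.991, 0.0, 0.0]
ft_force: [-0.9, -1.0, 6.5]
width: 0.0215
grip_force: 19.9
```

```bash
python3 -m crank '0 0 -0.05 0 -1;0 0 -0.15 0 -1;0 0 -0.2 0 -1;0 0 0 0.05 -1;0 0 0 0.05 -1' 30; python3 -c "
from h import *
go([.5832,-.0456,.085],96.6)"
```

```text
time: 12.0
ee_pos: [0.3925, 0.3228, 0.0886]
eef_rot: [-0.053, 0.999, 0.001, 0.001]
ft_force: [0.1, -1.2, -1.0]
width: 0.0216
grip_force: 29.9
at [0.3925 0.3228 0.0886] yyaw 96.1 w 0.0216 t 12.0 q [-1.08  0.2   0.34  1.94 -0.08  1.01  0.97]
 shift units now [-0.753 -1.933  0.015]  turn units -0.006  after turn: [-0.736 -1.94   0.015] other turn 1.99
```

```bash
python3 -m crank '-0.08 -0.2 0 0 -1;-0.08 -0.21 0 -0.006 -1;-0.08 -0.21 0 0 -1;-0.08 -0.21 0 0 -1;-0.08 -0.21 0 0 -1;-0.08 -0.21 0 0 -1;-0.08 -0.21 0 0 -1;-0.08 -0.21 0 0 -1;-0.06 -0.16 0 0 -1;-0.04 -0.11 0 0 -1'; python3 -m crank '0 0 0 0 -1;0 0 0 0 -1;0 0 0 0 -1'
python3 - <<'E'
from h import *
go([.5832,-.0456,.0131],96.6)
shot("wrist","w5.png")
E
```

```text
time: 13.0
ee_pos: [0.5847, -0.049, 0.0873]
eef_rot: [-0.058, 0.998, -0.0, 0.0]
ft_force: [1.0, -0.0, -0.5]
width: 0.0213
grip_force: 29.9
time: 13.3
ee_pos: [0.5837, -0.0445, 0.0868]
eef_rot: [-0.06, 0.998, 0.0, -0.0]
ft_force: [0.5, 0.6, -0.2]
width: 0.0218
grip_force: 3.0
at [ 0.5837 -0.0445  0.0868] yyaw 96.9 w 0.0218 t 13.3 q [-0.47  0.4   0.57  1.75 -0.24  1.06  1.88]
 shift units now [ 0.003 -0.006  0.368]  turn units 0.003  after turn: [ 0.003 -0.006  0.368] other turn -2.0
```

View pics/w5.png

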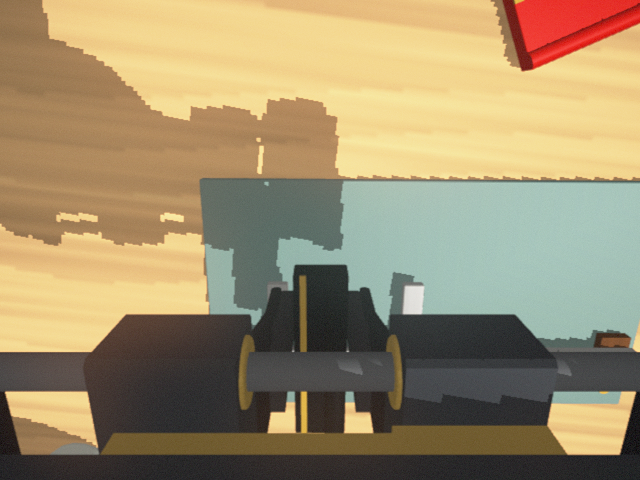

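The wrist camera shows black held at u 295–347, the fixed jaw tip at (278,285) and the moving jaw at u about 404. The grip read 3 N for that moment (the slackening), so I check it before lowering.

```bash
python3 -m crank '0 0 0 0 -1;0 0 0 0 -1;0 0 0 0 -1' 30
python3 - <<'E'
from h import *
img,cam=shot("wrist")
s=read_state();print(s["grip_force"],s["width"])
m=R.from_quat(s["eef_rot"]).as_matrix()
def tool(px,z): p=np.r_[ray(cam,px,z)[0],z];return (m.T@(p-s["ee_pos"])*1000).round(1)
zt=s["ee_pos"][2]-.0071+.016
print("part near-end corners",tool((295,266),zt),tool((347,266),zt))
print("fixed jaw tip L/R",tool((268,284),.018),tool((288,284),.018)); print("mov tip",tool((404,284),.018),tool((424,284),.018))
cv2.imwrite("pics/w5c.png",cv2.resize(img[240:340,220:440],None,fx=3.5,fy=3.5))
E
```

```text
time: 13.65
ee_pos: [0.5839, -0.0455, 0.0868]
eef_rot: [-0.06, 0.998, 0.0, 0.0]
ft_force: [0.4, -0.1, 0.3]
width: 0.0214
grip_force: 30.0
29.989839792251587 0.021659347634561486
part near-end corners [22.9 -9.3 -8.9] [22.9 10.4 -8.9]
fixed jaw tip L/R [-18.4 -29.8  68.8] [-18.3 -18.3  68.8]
mov tip [-18.3  48.8  68.8] [-18.2  60.3  68.8]
```

View pics/w5c.png

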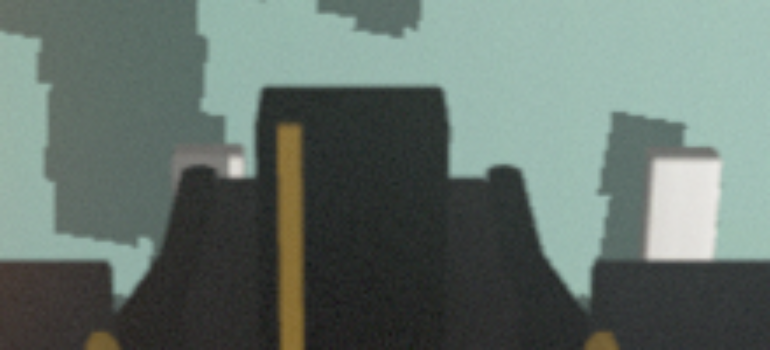

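The fixed jaw face sits 6–7 mm beside the bar and the moving jaw is well clear. Lowering.

```bash
python3 -m crank '0 0 0.12 0 -1;0 0 0.12 0 -1;0 0 0.06 0 -1;0 0 0.03 0 -1;0 0 0 0 -1';python3 -m crank '0 0 0.01 0 -1;0 0 0.01 0 -1;0 0 0.01 0 -1;0 0 0 0 -1'
```

```text
time: 14.2
ee_pos: [0.5838, -0.046, 0.0204]
eef_rot: [-0.059, 0.998, -0.0, -0.0]
ft_force: [0.1, -0.4, 0.8]
width: 0.0214
grip_force: 30.0
time: 14.6
ee_pos: [0.584, -0.0459, 0.0148]
eef_rot: [-0.059, 0.998, 0.0, 0.0]
ft_force: [-0.8, -0.2, -0.4]
width: 0.0219
grip_force: 30.0
```

```bash
python3 -m crank '0 0 0.005 0 -1;0 0 0.004 0 -1;0 0 0 0 -1'; python3 -m crank '0 0 0 0 -0.3;0 0 0 0 -0.1;0 0 0 0 -0.1;0 0 0 0 -0.1';  python3 -m crank '0 0 -0.05 0 -0.1;0 0 -0.15 0 0;0 0 -0.2 0 0.5;0 0 -0.2 0 1;0 0 0 0 1;0 0 0 0 1'
python3 - <<'E'
from h import *
shot("wrist","w6.png")
go([.642,.0595,.08],6.6)
E
```

```text
time: 14.9
ee_pos: [0.5841, -0.046, 0.0133]
eef_rot: [-0.059, 0.998, 0.0, 0.0]
ft_force: [-1.4, 0.7, 4.3]
width: 0.0217
grip_force: 30.0
time: 15.3
ee_pos: [0.584, -0.0459, 0.0128]
eef_rot: [-0.059, 0.998, 0.0, -0.0]
ft_force: [0.1, 0.2, 0.4]
width: 0.0374
grip_force: 0.0
time: 15.9
ee_pos: [0.5845, -0.0459, 0.1342]
eef_rot: [-0.059, 0.998, 0.0, 0.001]
ft_force: [0.0, -0.4, -0.6]
width: 0.0677
grip_force: 0.0
at [ 0.5838 -0.0458  0.1329] yyaw 96.8 w 0.0718 t 15.9 q [-0.49  0.35  0.6   1.71 -0.21  1.15  1.86]
 shift units now [-0.351  0.488  0.265]  turn units -0.998  after turn: [-0.489 -0.35   0.265] other turn 1.0
```

View pics/w6.png

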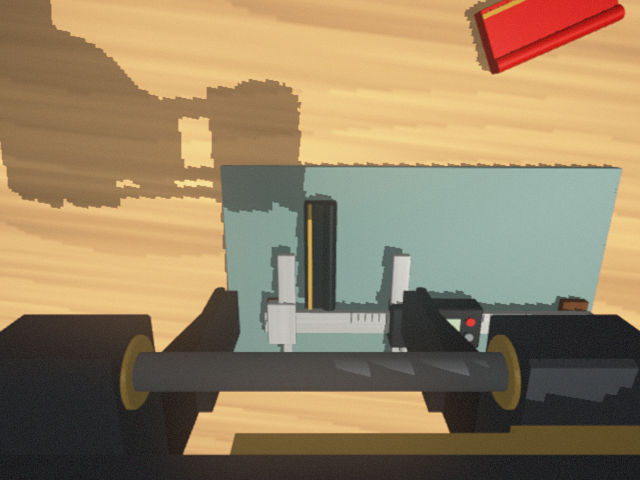

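Black lies flat at u 304–337, alongside and parallel to the fixed jaw (face at u=295), with the jaw tips level with its middle. Now the carriage.

```bash
python3 -m crank '-0.117 0.163 0 0 1;-0.117 0.163 0 0 1;-0.117 0.163 0 0 1;0 0 0 0.09 1;0 0 0 0.09 1;0 0 0 0.09 1;0 0 0 0.09 1;0 0 0 0.09 1;0 0 0 0.09 1;0 0 0 0.09 1'; python3 -m crank '0 0 0 0.09 1;0 0 0 0.09 1;0 0 0 0.09 1;0 0 0 0.095 1;0 0 0 0 1;0 0 0 0 1';python3 -c "
from h import *
go([.642,.0595,.010],6.6)"
```

```text
time: 16.95
ee_pos: [0.6412, 0.0593, 0.1313]
eef_rot: [0.425, 0.905, -0.001, -0.001]
ft_force: [-0.1, -0.3, -0.6]
width: 0.0875
grip_force: 0.0
time: 17.55
ee_pos: [0.6416, 0.0594, 0.1319]
eef_rot: [0.659, 0.752, -0.001, -0.0]
ft_force: [-0.3, -0.3, -0.2]
width: 0.0867
grip_force: 0.0
at [0.6416 0.0594 0.1319] yyaw 7.5 w 0.0867 t 17.6 q [-0.78  0.56  0.86  1.55 -0.44  1.23  0.29]
 shift units now [0.001 0.003 0.609]  turn units 0.01  after turn: [0.001 0.003 0.609] other turn -1.99
```

```bash
python3 -m crank '0 0.003 0.2 0.01 1;0 0 0.2 0 1;0 0 0.13 0 1;0 0 0.05 0 1;0 0 0.029 0 1;0 0 0 0 -1;0 0 0 0 -1;0 0 0 0 -1;0 0 0 0 -1;0 0 0 0 -1' 20; python3 -m crank '0 0 0 0 -1;0 0 0 0 -1;0 0 0 0 -1;0 0 0 0 -1;0 0 0 0 -1;0 0 0 0 -1'; python3 -m crank '-0.02 0 0 0 -1;-0.03 0 0 0 -1;-0.04 0 0 0 -1;-0.04 0 0 0 -1;-0.04 0 0 0 -1;-0.02 0 0 0 -1;-0.01 0 0 0 -1;0 0 0 0 -1'
```

```text
time: 18.55
ee_pos: [0.643, 0.0597, 0.0116]
eef_rot: [0.667, 0.745, 0.0, 0.0]
ft_force: [0.5, 0.4, -0.1]
width: 0.055
grip_force: 0.0
time: 19.15
ee_pos: [0.6423, 0.0596, 0.0111]
eef_rot: [0.667, 0.745, -0.0, -0.0]
ft_force: [-5.1, 0.2, 4.1]
width: 0.0318
grip_force: 20.0
time: 19.95
ee_pos: [0.6469, 0.0195, 0.0111]
eef_rot: [0.667, 0.745, -0.0, -0.0]
ft_force: [-4.5, 0.8, 4.0]
width: 0.0318
grip_force: 20.0
```

```bash
for i in 1; do python3 -m crank '-0.005 0 0 0 -1;-0.005 0 0 0 -1;0 0 0 0 -1'; done; python3 -m crank '-0.005 0 0 0 -1;0 0 0 0 -1'; python3 -m crank '-0.005 0 0 0 -1;0 0 0 0 -1'
```

```text
time: 20.25
ee_pos: [0.647, 0.0182, 0.0111]
eef_rot: [0.667, 0.745, -0.0, -0.001]
ft_force: [-6.3, 0.4, 3.9]
width: 0.0316
grip_force: 20.0
time: 20.45
ee_pos: [0.6471, 0.0172, 0.0111]
eef_rot: [0.667, 0.745, -0.0, -0.0]
ft_force: [-5.5, 2.1, 4.9]
width: 0.0319
grip_force: 20.0
time: 20.65
ee_pos: [0.6472, 0.0163, 0.0111]
eef_rot: [0.667, 0.745, -0.0, -0.001]
ft_force: [-5.5, 1.4, 4.5]
width: 0.0318
grip_force: 20.0
```

```bash
python3 -m crank '-0.005 0 0 0 -1;0 0 0 0 -1'; python3 -m crank '-0.005 0 0 0 -1;0 0 0 0 -1'
```

```text
time: 20.85
ee_pos: [0.6473, 0.0153, 0.0111]
eef_rot: [0.667, 0.745, -0.0, -0.001]
ft_force: [-5.9, 1.2, 4.2]
width: 0.0318
grip_force: 20.0
time: 21.05
ee_pos: [0.6474, 0.0142, 0.011]
eef_rot: [0.667, 0.745, -0.0, -0.001]
ft_force: [-5.2, 1.4, 5.4]
width: 0.0319
grip_force: 20.0
```

```bash
for k in 1; do python3 -m crank '-0.005 0 0 0 -1;0 0 0 0 -1'|grep -E "ee_pos|ft"; done; python3 -m crank '-0.005 0 0 0 -1;0 0 0 0 -1'|grep -E "ee_pos|ft"
```

```text
ee_pos: [0.6475, 0.0141, 0.0111]
ft_force: [-7.1, 3.8, 5.6]
ee_pos: [0.6475, 0.0141, 0.011]
ft_force: [-6.9, 6.8, 5.9]
```

```bash
python3 -m crank '-0.005 0 0 0 -1;0 0 0 0 -1'|grep -E "ee_pos|ft"; python3 -m crank '-0.005 0 0 0 -1;0 0 0 0 -1'|grep -E "ee_pos|ft"
```

```text
ee_pos: [0.6475, 0.014, 0.011]
ft_force: [-9.2, 8.4, 7.2]
ee_pos: [0.6475, 0.014, 0.011]
ft_force: [-9.1, 11.5, 8.7]
```

```bash
python3 -m crank '0 0 0 0 -1;0.01 0 0 0 -1;0.02 0 0 0 -1;0.04 0 0 0 -1;0.05 0 0 0 -1;0.05 0 0 0 -1;0.04 0 0 0 -1;0.03 0 0 0 -1;0.01 0 0 0 -1;0 0 0 0 -1'; python3 -m crank '0 0 0 0 0;0 0 0 0 1;0 0 0 0 1;0 0 0 0 1;0 0 -0.05 0 1;0 0 -0.15 0 1;0 0 -0.2 0 1;0 0 -0.2 0 1;0 0 0 0 1';python3 -c "
from h import *
go([.5832,-.0456,.13],96.6)"
```

```text
time: 22.85
ee_pos: [0.6423, 0.0599, 0.0111]
eef_rot: [0.667, 0.745, -0.0, -0.0]
ft_force: [-5.8, -0.2, 5.3]
width: 0.0314
grip_force: 20.0
time: 23.75
ee_pos: [0.6458, 0.059, 0.1376]
eef_rot: [0.667, 0.745, 0.004, 0.003]
ft_force: [0.6, 0.7, -0.2]
width: 0.086
grip_force: 0.0
at [0.6458 0.059  0.1376] yyaw 6.3 w 0.086 t 23.8 q [-0.78  0.56  0.87  1.55 -0.45  1.23  0.27]
 shift units now [-0.485 -0.369  0.035]  turn units 0.997  after turn: [-0.371  0.483  0.035] other turn -1.0
```

```bash
python3 -m crank '-0.162 -0.123 0 0 1;-0.162 -0.123 0 0 1;-0.161 -0.123 0 0 1;0 0 0 -0.09 1;0 0 0 -0.09 1;0 0 0 -0.09 1;0 0 0 -0.09 1;0 0 0 -0.09 1;0 0 0 -0.09 1;0 0 0 -0.09 1'; python3 -m crank '0 0 0 -0.09 1;0 0 0 -0.09 1;0 0 0 -0.09 1;0 0 0 -0.095 1;0 0 0 0 1;0 0 0 0 1';python3 -c "
from h import *
go([.5832,-.0456,.013],96.6)
img,cam=shot('wrist','w7.png')
hsv=cv2.cvtColor(img,cv2.COLOR_BGR2HSV);H,S,V=cv2.split(hsv)
for r,c in find(cam,(V<50),.022,(50,14)):print(r[0].round(4),round(r[1],1),np.round(r[2],1),cv2.boundingRect(c))
cv2.imwrite('pics/w7c.png',cv2.resize(img[170:370,210:440],None,fx=3,fy=3))
"
```

```text
time: 24.75
ee_pos: [0.5802, -0.0452, 0.1315]
eef_rot: [0.23, 0.973, 0.0, 0.0]
ft_force: [-0.2, -0.4, -0.2]
width: 0.0867
grip_force: 0.0
time: 25.35
ee_pos: [0.5801, -0.0452, 0.1314]
eef_rot: [-0.049, 0.999, 0.0, 0.0]
ft_force: [0.1, -0.4, -0.0]
width: 0.0872
grip_force: 0.0
at [ 0.5801 -0.0452  0.1314] yyaw 95.6 w 0.0872 t 25.4 q [-0.51  0.34  0.62  1.72 -0.22  1.15  1.84]
 shift units now [-0.015 -0.004  0.592]  turn units -0.011  after turn: [-0.015 -0.004  0.592] other turn 1.99
[0.7617 0.0776] -84.4 [300.6  23.9] (262, 455, 378, 25)
[ 0.7286 -0.2008] -84.4 [170.4 144.4] (0, 316, 215, 164)
[0.6691 0.1312] -77.3 [139.6 108.9] (453, 304, 187, 129)
[0.6408 0.0558] 52.9 [84.2 45.4] (390, 288, 120, 65)
[ 0.5964 -0.0529] 6.0 [63.6 16.1] (293, 209, 26, 91)
```

View pics/w7c.png

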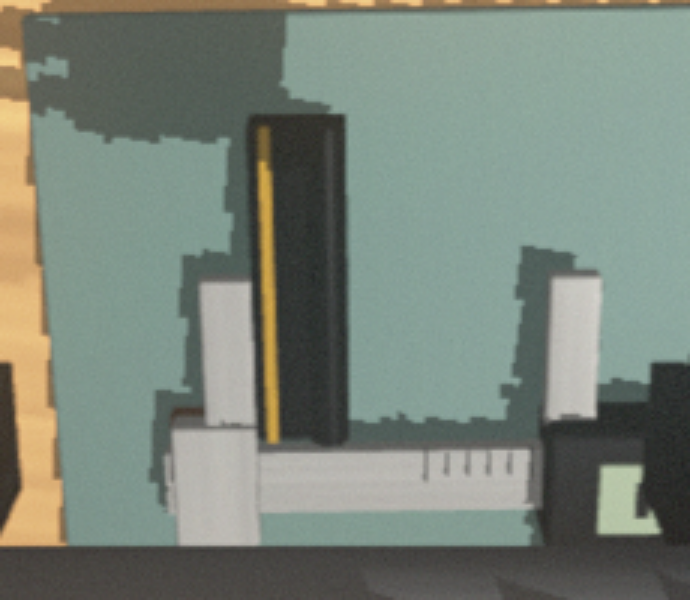

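Black is flush against the fixed jaw and parallel to it: bar u 293–325, near end v 208. I compute the regrasp.

```bash
python3 -c "
from h import *
_,cam=shot('wrist')
q=ray(cam,[(210+250/3,170+117/3),(210+344/3,170+117/3)],.022);print(q, np.linalg.norm(q[1]-q[0]))
a=np.radians(6.4);g=q.mean(0)+.019*np.array([np.cos(a),np.sin(a)]);print(g);go([*g,.0125],96.4)"
```

```text
[[ 0.56554642 -0.06375264]
 [ 0.56354647 -0.04371118]] 0.02014100095077698
[ 0.58342804 -0.051614  ]
at [ 0.5801 -0.0451  0.1312] yyaw 95.7 w 0.0869 t 25.4 q [-0.51  0.34  0.62  1.72 -0.22  1.15  1.84]
 shift units now [-0.013 -0.034  0.594]  turn units -0.008  after turn: [-0.013 -0.035  0.594] other turn 1.99
```

```bash
python3 -m crank '-0.013 -0.035 0.2 -0.008 0.15;0 0 0.2 0 0.15;0 0 0.13 0 0.15;0 0 0.04 0 0.15;0 0 0.024 0 0.15;0 0 0 0 0.15;0 0 0 0 -1;0 0 0 0 -1;0 0 0 0 -1;0 0 0 0 -1' 30;python3 -m crank '0 0 0 0 -1;0 0 0 0 -1;0 0 0 0 -1'; python3 -m crank '0 0 -0.02 0 -1;0 0 -0.1 0 -1;0 0 -0.2 0 -1;0 0 -0.2 0 -1;0 0 0 0 -1'; python3 -c "
from h import *
go([.4232,-.3130,.12],-6.05)"
```

```text
time: 26.45
ee_pos: [0.5836, -0.0517, 0.0128]
eef_rot: [-0.058, 0.998, 0.0, 0.0]
ft_force: [0.3, -0.0, 0.5]
width: 0.0261
grip_force: 0.0
time: 26.75
ee_pos: [0.5836, -0.0517, 0.0126]
eef_rot: [-0.058, 0.998, 0.0, 0.0]
ft_force: [-0.6, 0.2, 5.6]
width: 0.0218
grip_force: 30.0
time: 27.25
ee_pos: [0.5863, -0.0524, 0.1216]
eef_rot: [-0.057, 0.998, 0.0, 0.004]
ft_force: [0.7, 0.2, -0.0]
width: 0.0221
grip_force: 30.0
at [ 0.5863 -0.0524  0.1216] yyaw 96.6 w 0.0221 t 27.2 q [-0.5   0.36  0.62  1.72 -0.23  1.12  1.88]
 shift units now [ 9.590e-01 -1.201e+00  1.000e-03]  turn units -0.86  after turn: [1.382e+00 6.740e-01 1.000e-03] other turn 1.14
```

```bash
python3 -m crank '0.158 -0.183 0 0 -1;0.158 -0.183 0 0 -1;0.158 -0.183 0 0 -1;0.158 -0.183 0 0 -1;0.158 -0.183 0 0 -1;0.158 -0.183 0 0 -1;0 0 0 0.09 -1;0 0 0 0.09 -1;0 0 0 0.09 -1;0 0 0 0.09 -1';  python3 -m crank '0 0 0 0.09 -1;0 0 0 0.09 -1;0 0 0 0.09 -1;0 0 0 0.09 -1;0 0 0 0.09 -1;0 0 0 0.09 -1;0 0 0 0.09 -1;0 0 0 0.09 -1;0 0 0 0.06 -1;0 0 0 0 -1'; python3 -c "
from h import *
img,cam=shot('wrist','w8.png')
hsv=cv2.cvtColor(img,cv2.COLOR_BGR2HSV);H,S,V=cv2.split(hsv)
go([.425,-.293,.12],-6.05)
for r,c in find(cam,(S<60)&(V>40)&(V<140)&((H>120)|(H<10)),.006,(50,20)):print(r[0].round(4),round(r[1],1),np.round(r[2],1),cv2.boundingRect(c))
print(proj(cam,(.4232,-.312,.006)))
"
```

```text
time: 28.25
ee_pos: [0.42, -0.2917, 0.1159]
eef_rot: [0.226, 0.974, 0.0, -0.0]
ft_force: [0.3, -0.2, -0.5]
width: 0.0216
grip_force: 30.0
time: 29.25
ee_pos: [0.4201, -0.2915, 0.1159]
eef_rot: [0.744, 0.669, -0.0, -0.0]
ft_force: [-1.3, -0.8, -0.3]
width: 0.0215
grip_force: 30.0
at [ 0.4201 -0.2916  0.1159] yyaw -5.9 w 0.0216 t 29.3 q [-0.44  0.3   1.1   1.93 -0.3   1.09  0.69]
 shift units now [-0.005  0.025 -0.02 ]  turn units 0.002  after turn: [-0.005  0.025 -0.02 ] other turn -2.0
[ 0.383  -0.4797] -6.0 [469.8  24.8] (0, 454, 596, 26)
[ 0.2675 -0.3954] 3.0 [187.7  98.8] (0, 317, 244, 133)
[ 0.492  -0.3655] -6.0 [262.5 168.5] (248, 208, 357, 217)
[ 0.6076 -0.3342] 84.4 [83.6 52.2] (555, 207, 85, 117)
[326.16995471 263.66492885]
```

View pics/w8.png

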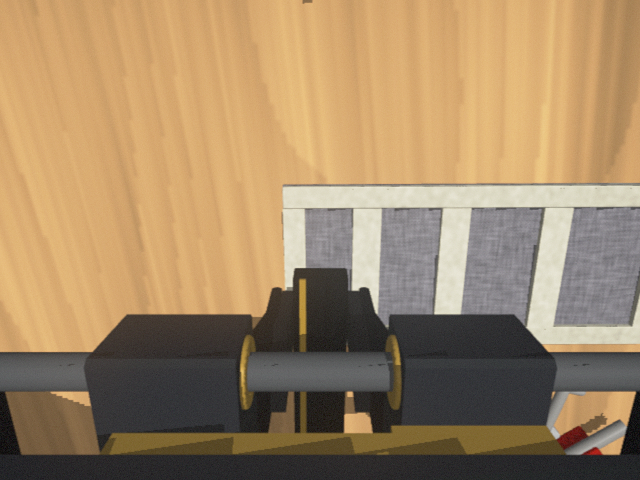

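The wrist camera shows black above pocket 1: near edge at v=208, u 305–353. Pockets 2, 3 and 4 are to the right at u 382–441, 470–542 and 556–640. The bar's near end is at v=268.

Run:
```python
from h import *
cam=shot("wrist")[1]
P={1:[(305,209),(353,209)],2:[(382,208),(442,208)],3:[(474,208),(545,208)]}
for k,v in P.items():
    q=ray(cam,v,.008);c=q.mean(0);print(k,q.round(4).tolist(),np.linalg.norm(q[1]-q[0]).round(4),"centre",(c+.0425*np.array([-.105,-.9945])).round(4))
q=ray(cam,[(284,186),(284,280),(625,184)],.010);print(q.round(4))
s=read_state();m=R.from_quat(s["eef_rot"]).as_matrix()
p=np.c_[ray(cam,[(294,268),(348,268)],.1159-.0066+.016),[.1253]*2];print((m.T@(p-s["ee_pos"]).T).T.round(4))
```

```text
1 [[0.4135, -0.2728], [0.444, -0.2759]] 0.0307 centre [ 0.4243 -0.3166]
2 [[0.4625, -0.2771], [0.5007, -0.281]] 0.0383 centre [ 0.4771 -0.3213]
3 [[0.521, -0.283], [0.5661, -0.2876]] 0.0454 centre [ 0.5391 -0.3276]
[[ 0.4022 -0.2563]
 [ 0.3942 -0.3193]
 [ 0.6139 -0.2765]]
[[ 0.0235 -0.0088 -0.0092]
 [ 0.0235  0.0115 -0.0093]]
```

```bash
python3 -m crank '-0.026 0.03 0.1 0.002 -1;0 0 0.2 0 -1;0 0 0.1 0 -1;0 0 0.04 0 -1;0 0 0.02 0 -1;0 0 0 0 -1;0 0 0 0 -1';python3 -m crank '0 0 0.02 0 -1;0 0 0.01 0 -1;0 0 0.01 0 -1;0 0 0 0 -1'; python3 -c "
from h import *
go([.425,-.293,.0126],-6.05)"
```

```text
time: 30.05
ee_pos: [0.4265, -0.2979, 0.0253]
eef_rot: [0.744, 0.668, 0.0, 0.001]
ft_force: [-0.2, 0.3, -0.2]
width: 0.0218
grip_force: 30.0
time: 30.45
ee_pos: [0.4257, -0.2974, 0.0161]
eef_rot: [0.744, 0.668, -0.0, -0.0]
ft_force: [-0.3, 0.2, -0.2]
width: 0.0218
grip_force: 30.0
at [ 0.4257 -0.2974  0.0161] yyaw -6.2 w 0.0218 t 30.4 q [-0.27  0.48  0.95  1.98 -0.49  0.92  0.83]
 shift units now [ 0.021 -0.006  0.018]  turn units -0.001  after turn: [ 0.021 -0.006  0.018] other turn 2.0
```

```bash
python3 -m crank '0 0 0.008 0 -1;0 0 0.006 0 -1;0 0 0 0 -1';python3 -m crank '0 0 0.004 0 -1;0 0 0 0 -1'
```

```text
time: 30.75
ee_pos: [0.4257, -0.2974, 0.0133]
eef_rot: [0.744, 0.668, -0.0, -0.0]
ft_force: [0.3, 0.5, -0.3]
width: 0.0214
grip_force: 30.0
time: 30.95
ee_pos: [0.4258, -0.2975, 0.0127]
eef_rot: [0.744, 0.668, 0.0, 0.0]
ft_force: [-0.0, 1.1, -0.2]
width: 0.0217
grip_force: 30.0
```

```bash
python3 -m crank '0 0 0 0 -0.3;0 0 0 0 -0.1;0 0 0 0 -0.1;0 0 0 0 -0.1;0 0 -0.05 0 -0.1;0 0 -0.15 0 0;0 0 -0.2 0 0.5;0 0 -0.15 0 1;0 0 0 0 1'
python3 - <<'E'
from h import *
img,cam=shot("wrist","w9.png")
hsv=cv2.cvtColor(img,cv2.COLOR_BGR2HSV);H,S,V=cv2.split(hsv)
for r,c in find(cam,(V<48),.022,(40,10)):print("dark",r[0].round(4),round(r[1],1),np.round(r[2],1),cv2.boundingRect(c))
for v in range(215,310,12):
    print(v,[tuple(int(x) for x in hsv[v,u]) for u in range(270,375,5)]) if v in(215,263) else None
go([.40,.17,.2],64)
cv2.imwrite("pics/w9c.png",cv2.resize(img[170:330,220:440],None,fx=3.4,fy=3.4))
E
```

```text
time: 31.85
ee_pos: [0.4275, -0.299, 0.1267]
eef_rot: [0.744, 0.668, 0.002, 0.002]
ft_force: [1.1, -0.7, -0.5]
width: 0.0598
grip_force: 0.0
dark [ 0.3451 -0.3657] -6.4 [48.7 16.6] (176, 330, 70, 22)
dark [ 0.4168 -0.4292] -6.5 [500.1 135.1] (0, 324, 640, 156)
dark [ 0.569  -0.4178] -3.2 [170.8  97.4] (412, 315, 228, 117)
dark [ 0.4911 -0.3807] -55.6 [55.3 34.8] (393, 298, 72, 54)
215 [(16, 94, 190), (26, 34, 215), (23, 35, 212), (28, 31, 216), (27, 34, 218), (174, 10, 134), (14, 45, 74), (20, 155, 178), (18, 40, 64), (13, 56, 64), (18, 49, 67), (15, 30, 68), (23, 31, 65), (138, 9, 137), (24, 33, 216), (28, 33, 216), (24, 32, 213), (28, 29, 213), (25, 30, 218), (24, 26, 188), (168, 10, 126)]
263 [(17, 121, 207), (22, 36, 213), (24, 33, 215), (24, 32, 214), (27, 33, 218), (165, 8, 126), (18, 36, 71), (21, 152, 176), (9, 51, 65), (16, 46, 61), (24, 41, 62), (17, 31, 57), (21, 42, 61), (156, 9, 136), (25, 29, 217), (25, 28, 211), (27, 32, 212), (25, 29, 214), (28, 28, 217), (150, 4, 138), (165, 7, 145)]
at [ 0.4269 -0.298   0.1246] yyaw -6.2 w 0.0638 t 31.9 q [-0.42  0.31  1.11  1.9  -0.31  1.11  0.69]
 shift units now [ 2.312 -0.383 -0.378]  turn units -0.779  after turn: [ 1.145  2.045 -0.378] other turn 1.22
```

```bash
python3 -m crank '0 0 -0.1 0 1;0.21 0.011 -0.06 0 1;0.21 0.011 -0.06 0 1;0.21 0.011 -0.06 0 1;0.21 0.011 -0.06 0 1;0.21 0.011 0 0 1;0.21 0.011 0 0 1;0.223 -0.075 0 0 1;0.223 -0.075 0 0 1;0.223 -0.075 0 0 1';  python3 -m crank '0.223 -0.075 0 0 1;0.223 -0.075 0 0 1;0 0 0 -0.09 1;0 0 0 -0.09 1;0 0 0 -0.09 1;0 0 0 -0.09 1;0 0 0 -0.09 1;0 0 0 -0.09 1;0 0 0 -0.09 1;0 0 0 -0.09 1'
cat > see.py <<'E'
from h import *
import sys
def see(kind,z,tag):
    img,cam=shot("wrist",tag)
    H,S,V=cv2.split(cv2.cvtColor(img,cv2.COLOR_BGR2HSV))
    m=(H>100)&(H<125)&(S>90)&(V>40) if kind=="blue" else (H<14)&(S>90)&(V>35)&(V<150)
    if kind=="blue": m&=np.arange(480)[:,None]<400
    for r,c in find(cam,m,z,(50,25),7):
        print(kind,r[0].round(4),"len yaw",round(r[1],1),np.round(r[2],1),cv2.boundingRect(c),cv2.boxPoints(cv2.minAreaRect(c)).round().tolist())
    return img,cam
E
python3 - <<'E'
from see import *
im=cv2.imread("pics/w9.png");print([int(x) for x in cv2.cvtColor(im,cv2.COLOR_BGR2HSV)[180:232:4,315,2]])
see("blue",.016,"w10.png");go([.41,.19,.2],64)
E
```

```text
time: 32.9
ee_pos: [0.4344, 0.0911, 0.1902]
eef_rot: [0.744, 0.668, -0.0, -0.0]
ft_force: [1.7, 0.1, 0.4]
width: 0.0868
grip_force: 0.0
time: 33.9
ee_pos: [0.4148, 0.1811, 0.1899]
eef_rot: [0.267, 0.964, -0.001, -0.0]
ft_force: [-0.2, 0.4, -0.1]
width: 0.087
grip_force: 0.0
[215, 213, 212, 216, 92, 132, 69, 68, 69, 65, 66, 69, 67]
blue [0.4274 0.1818] len yaw -25.9 [75.4 36.2] (302, 175, 52, 92) [[301.0, 178.0], [347.0, 175.0], [354.0, 265.0], [308.0, 268.0]]
at [0.4148 0.181  0.1899] yyaw 59.5 w 0.087 t 34.0 q [-1.29 -0.09  0.76  1.97  0.06  1.24  0.48]
 shift units now [ 0.043  0.026 -0.05 ]  turn units -0.05  after turn: [ 0.041  0.03  -0.05 ] other turn 1.95
```

```bash
python3 -c "
from h import *
go([.4103,.1901,.0065],64.1)"; python3 -m crank '0.04 0.03 0 -0.05 0.4;0 0 0.2 0 0.4;0 0 0.2 0 0.4;0 0 0.2 0 0.4;0 0 0.15 0 0.4;0 0 0.1 0 0.4;0 0 0.04 0 0.4;0 0 0.025 0 0.4;0 0 0 0 0.4' 30;python3 -c "
from h import *
go([.4103,.1901,.0065],64.1)"
```

```text
at [0.4148 0.181  0.1899] yyaw 59.5 w 0.087 t 34.0 q [-1.29 -0.09  0.76  1.97  0.06  1.24  0.48]
 shift units now [0.042 0.029 0.917]  turn units -0.051  after turn: [0.039 0.032 0.917] other turn 1.95
time: 34.85
ee_pos: [0.4117, 0.1907, 0.0078]
eef_rot: [0.233, 0.973, -0.0, -0.0]
ft_force: [-0.0, 0.2, 0.0]
width: 0.0609
grip_force: 0.0
at [0.4117 0.1907 0.0078] yyaw 63.1 w 0.0609 t 34.9 q [-1.22  0.27  0.76  2.15 -0.25  0.82  0.79]
 shift units now [ 0.005 -0.006  0.007]  turn units -0.011  after turn: [ 0.005 -0.006  0.007] other turn 1.99
```

```bash
python3 -m crank '0 0 0.005 0 -1;0 0 0 0 -1;0 0 0 0 -1;0 0 0 0 -1;0 0 0 0 -1;0 0 0 0 -1;0 0 0 0 -1'; python3 -m crank '0 0 -0.03 0 -1;0 0 -0.15 0 -1;0 0 -0.2 0 -1;0 0 -0.05 0 -1;0 0 0 -0.09 -1;0 0 0 -0.09 -1;0 0 0 -0.09 -1;0 0 0 -0.095 -1;0 0 0 0 -1'; python3 -c "
from h import *
go([.5821,-.0388,.085],96.6)"
```

```text
time: 35.55
ee_pos: [0.4118, 0.191, 0.0071]
eef_rot: [0.232, 0.973, 0.0, 0.0]
ft_force: [-2.5, -0.3, 6.7]
width: 0.0374
grip_force: 30.0
time: 36.45
ee_pos: [0.4115, 0.1905, 0.0926]
eef_rot: [-0.053, 0.999, -0.0, -0.0]
ft_force: [0.3, -0.3, -0.9]
width: 0.0373
grip_force: 30.0
at [0.4115 0.1905 0.0926] yyaw 96.1 w 0.0373 t 36.5 q [-1.28  0.07  0.78  2.08 -0.06  1.01  1.21]
 shift units now [-0.726 -1.231  0.038]  turn units -0.005  after turn: [-0.716 -1.237  0.038] other turn 1.99
```

```bash
python3 -m crank '-0.12 -0.205 0 -0.005 -1;-0.12 -0.206 0 0 -1;-0.12 -0.206 0 0 -1;-0.12 -0.206 0 0 -1;-0.12 -0.206 0 0 -1;-0.12 -0.206 0 0 -1;0 0 0 0 -1;0 0 0 0 -1;0 0 0 0 -1'
python3 - <<'E'
from h import *
go([.5821,-.0388,.0135],96.6)
img,cam=shot("wrist","w11.png")
H,S,V=cv2.split(cv2.cvtColor(img,cv2.COLOR_BGR2HSV))
# jaw tips: bright grey rows
for v in (285,292,300,308):
    x=np.where((S[v]<35)&(V[v]>150))[0];x=x[(x>220)&(x<450)];print(v,x.min() if len(x) else None,x.max() if len(x) else None,[int(a) for a in x[np.r_[True,np.diff(x)>2]]] if len(x) else 0)
b=(H>100)&(H<125)&(S>90);print([ (v,int(np.where(b[v])[0].min()),int(np.where(b[v])[0].max())) for v in(270,280,290,300) if b[v].any()])
E
```

```text
time: 37.35
ee_pos: [0.5817, -0.0377, 0.0923]
eef_rot: [-0.055, 0.998, 0.0, -0.0]
ft_force: [-0.9, 1.6, -0.4]
width: 0.0378
grip_force: 30.0
at [ 0.5817 -0.0377  0.0923] yyaw 96.4 w 0.0378 t 37.4 q [-0.69  0.46  0.86  1.76 -0.39  1.1   1.98]
 shift units now [-0.002 -0.006  0.394]  turn units -0.003  after turn: [-0.002 -0.006  0.394] other turn 2.0
285 392 411 [392]
292 391 410 [391]
300 393 410 [393]
308 226 409 [226, 396]
[(270, 274, 366), (280, 273, 367), (290, 273, 367), (300, 273, 367)]
```

```bash
python3 -m crank '0 -0.005 0.15 0 -1;0 0 0.12 0 -1;0 0 0.06 0 -1;0 0 0.03 0 -1;0 0 0.015 0 -1;0 0 0.01 0 -1;0 0 0 0 -1';python3 -m crank '0 0 0.005 0 -1;0 0 0.005 0 -1;0 0 0 0 -1'
```

```text
time: 38.1
ee_pos: [0.5826, -0.0397, 0.0163]
eef_rot: [-0.056, 0.998, 0.0, 0.0]
ft_force: [0.1, 0.3, 0.2]
width: 0.0375
grip_force: 30.0
time: 38.4
ee_pos: [0.5823, -0.0398, 0.0138]
eef_rot: [-0.056, 0.998, 0.0, 0.0]
ft_force: [-0.4, 0.4, -0.0]
width: 0.0376
grip_force: 30.0
```

```bash
python3 -m crank '0 0 0.004 0 -1;0 0 0 0 -1;0 0 0 0 0.2;0 0 0 0 0.25;0 0 0 0 0.25;0 0 0 0 0.25;0 0 -0.05 0 0.3;0 0 -0.15 0 0.5;0 0 -0.2 0 1;0 0 -0.2 0 1'; python3 -m crank '-0.117 0.153 0 0 1;-0.117 0.153 0 0 1;-0.117 0.153 0 0 1;0 0 0 0.09 1;0 0 0 0.09 1;0 0 0 0.09 1;0 0 0 0.09 1;0 0 0 0.09 1;0 0 0 0.09 1;0 0 0 0.09 1'; python3 -m crank '0 0 0 0.09 1;0 0 0 0.09 1;0 0 0 0.09 1;0 0 0 0.09 1;0 0 0 0 1;0 0 0 0 1';python3 -c "
from h import *
go([.6421,.0597,.011],6.6)"
```

```text
time: 39.4
ee_pos: [0.5819, -0.0402, 0.1348]
eef_rot: [-0.056, 0.998, -0.0, -0.0]
ft_force: [0.5, 0.5, 0.4]
width: 0.073
grip_force: 0.0
time: 40.4
ee_pos: [0.6417, 0.0593, 0.1337]
eef_rot: [0.427, 0.904, 0.0, 0.0]
ft_force: [-0.0, 0.6, -0.0]
width: 0.0867
grip_force: 0.0
time: 41.0
ee_pos: [0.6417, 0.0593, 0.1333]
eef_rot: [0.659, 0.752, -0.0, 0.0]
ft_force: [-0.0, -0.1, -0.1]
width: 0.0872
grip_force: 0.0
at [0.6417 0.0593 0.1333] yyaw 7.6 w 0.0872 t 41.0 q [-0.93  0.72  1.16  1.56 -0.67  1.31  0.44]
 shift units now [0.002 0.002 0.611]  turn units 0.011  after turn: [0.002 0.002 0.611] other turn -1.99
```

```bash
python3 -m crank '0.002 0.003 0.2 0.01 1;0 0 0.2 0 1;0 0 0.13 0 1;0 0 0.05 0 1;0 0 0.031 0 1;0 0 0 0 -1;0 0 0 0 -1;0 0 0 0 -1;0 0 0 0 -1;0 0 0 0 -1' 20; python3 -m crank '0 0 0 0 -1;0 0 0 0 -1;0 0 0 0 -1;0 0 0 0 -1;0 0 0 0 -1;0 0 0 0 -1'; python3 -m crank '-0.02 0 0 0 -1;-0.03 0 0 0 -1;-0.03 0 0 0 -1;-0.03 0 0 0 -1;-0.02 0 0 0 -1;-0.005 0 0 0 -1;0 0 0 0 -1'
```

```text
time: 42.0
ee_pos: [0.6425, 0.0598, 0.0112]
eef_rot: [0.666, 0.746, 0.0, 0.0]
ft_force: [-0.2, 0.5, -0.8]
width: 0.0548
grip_force: 0.0
time: 42.6
ee_pos: [0.6422, 0.0597, 0.0107]
eef_rot: [0.666, 0.746, -0.0, -0.0]
ft_force: [-0.6, 0.2, 0.5]
width: 0.0318
grip_force: 20.0
time: 43.3
ee_pos: [0.6454, 0.0321, 0.0107]
eef_rot: [0.667, 0.745, -0.0, 0.0]
ft_force: [-0.5, -1.5, 0.8]
width: 0.0318
grip_force: 20.0
```

```bash
python3 -m crank '-0.005 0 0 0 -1;0 0 0 0 -1'|grep -E "ee_pos|ft";python3 -m crank '-0.005 0 0 0 -1;0 0 0 0 -1'|grep -E "ee_pos|ft";python3 -m crank '-0.005 0 0 0 -1;0 0 0 0 -1'|grep -E "ee_pos|ft"
```

```text
ee_pos: [0.6454, 0.032, 0.0107]
ft_force: [-0.6, 1.3, 0.9]
ee_pos: [0.6455, 0.0311, 0.0107]
ft_force: [-1.8, 1.7, 1.0]
ee_pos: [0.6456, 0.0299, 0.0107]
ft_force: [-1.8, 2.6, 1.5]
```

```bash
python3 -m crank '-0.005 0 0 0 -1;0 0 0 0 -1'|grep -E "ee_pos|ft";python3 -m crank '-0.005 0 0 0 -1;0 0 0 0 -1'|grep -E "ee_pos|ft"
```

```text
ee_pos: [0.6456, 0.0299, 0.0107]
ft_force: [-3.1, 5.3, 3.3]
ee_pos: [0.6457, 0.0299, 0.0107]
ft_force: [-3.6, 7.8, 4.8]
```

```bash
python3 -m crank '-0.005 0 0 0 -1;0 0 0 0 -1'|grep -E "ee_pos|ft"; python3 -m crank '0 0 0 0 -1;0.01 0 0 0 -1;0.02 0 0 0 -1;0.04 0 0 0 -1;0.04 0 0 0 -1;0.04 0 0 0 -1;0.015 0 0 0 -1;0 0 0 0 -1'; python3 -m crank '0 0 0 0 0;0 0 0 0 1;0 0 0 0 1;0 0 0 0 1;0 0 -0.05 0 1;0 0 -0.15 0 1;0 0 -0.2 0 1;0 0 -0.2 0 1;0 0 0 0 1';python3 -c "
from h import *
go([.583,-.0437,.13],96.6)"
```

```text
ee_pos: [0.6457, 0.0298, 0.0107]
ft_force: [-6.0, 10.2, 5.5]
time: 45.3
ee_pos: [0.6421, 0.0612, 0.0107]
eef_rot: [0.666, 0.746, 0.0, -0.001]
ft_force: [-1.6, 1.2, 2.1]
width: 0.0318
grip_force: 20.0
time: 46.2
ee_pos: [0.6449, 0.0588, 0.1369]
eef_rot: [0.667, 0.745, 0.003, 0.003]
ft_force: [0.7, -0.5, -0.4]
width: 0.0861
grip_force: 0.0
at [0.6449 0.0588 0.1369] yyaw 6.4 w 0.0861 t 46.2 q [-0.93  0.72  1.16  1.56 -0.67  1.31  0.43]
 shift units now [-0.475 -0.365  0.032]  turn units 0.998  after turn: [-0.366  0.474  0.032] other turn -1.0
```

```bash
python3 -m crank '0 0 0 -0.09 1;0 0 0 -0.09 1;0 0 0 -0.09 1;0 0 0 -0.09 1;0 0 0 -0.09 1;0 0 0 -0.09 1;0 0 0 -0.09 1;0 0 0 -0.09 1;0 0 0 -0.09 1;0 0 0 -0.09 1'; python3 -m crank '0 0 0 -0.095 1;0.122 -0.158 0 0 1;0.122 -0.158 0 0 1;0.122 -0.158 0 0 1;0 0 0 0 1;0 0 0 0 1;0 0 0 0 1';python3 -c "
from see import *
go([.5827,-.0437,.0125],96.6)
img,cam=see('blue',.022,'w12.png')
H,S,V=cv2.split(cv2.cvtColor(img,cv2.COLOR_BGR2HSV))
for v in (265,285):
    x=np.where((S[v]<45)&(V[v]>130))[0];print(v,[int(a) for a in x[np.r_[True,np.diff(x)>2]]],x.max())
b=(H>100)&(H<125)&(S>90);print([ (v,int(np.where(b[v])[0].min()),int(np.where(b[v])[0].max())) for v in(205,215,225,245,265,285) if b[v].any()])
"
```

```text
time: 47.2
ee_pos: [0.6422, 0.0595, 0.1309]
eef_rot: [0.02, 1.0, 0.0, 0.0]
ft_force: [0.2, -0.7, 0.0]
width: 0.0872
grip_force: 0.0
time: 47.9
ee_pos: [0.5798, -0.041, 0.1308]
eef_rot: [-0.053, 0.999, 0.0, 0.0]
ft_force: [0.4, -0.1, 0.1]
width: 0.0874
grip_force: 0.0
at [ 0.5798 -0.041   0.1308] yyaw 96.1 w 0.0874 t 47.9 q [-0.72  0.41  0.89  1.73 -0.35  1.16  1.95]
 shift units now [-0.013 -0.015  0.591]  turn units -0.006  after turn: [-0.013 -0.015  0.591] other turn 1.99
blue [ 0.6007 -0.0425] len yaw 7.0 [79. 37.] (286, 205, 57, 112) [[286.0, 316.0], [286.0, 205.0], [342.0, 205.0], [342.0, 316.0]]
265 [219, 270, 344, 390] 596
285 [220, 256, 271, 291, 295, 343, 389] 593
[(205, 336, 336), (215, 286, 342), (225, 286, 342), (245, 286, 342), (265, 288, 342), (285, 288, 342)]
```

```bash
python3 -m crank '-0.016 -0.017 0.2 -0.006 0.4;0 0 0.2 0 0.4;0 0 0.13 0 0.4;0 0 0.04 0 0.4;0 0 0.021 0 0.4;0 0 0 0 0.4;0 0 0 0 -1;0 0 0 0 -1;0 0 0 0 -1;0 0 0 0 -1' 30;python3 -m crank '0 0 0 0 -1;0 0 0 0 -1;0 0 0 0 -1'; python3 -m crank '0 0 -0.02 0 -1;0 0 -0.1 0 -1;0 0 -0.2 0 -1;0 0 -0.2 0 -1;0 0 0 0 -1'; python3 -c "
from h import *
go([.5391,-.3081,.12],-6.05)"
```

```text
time: 48.95
ee_pos: [0.583, -0.0447, 0.013]
eef_rot: [-0.057, 0.998, 0.0, 0.0]
ft_force: [-1.2, 0.1, 6.1]
width: 0.0375
grip_force: 30.0
time: 49.25
ee_pos: [0.583, -0.0447, 0.013]
eef_rot: [-0.057, 0.998, 0.001, 0.0]
ft_force: [-1.9, 2.1, 5.7]
width: 0.0377
grip_force: 30.0
time: 49.75
ee_pos: [0.5857, -0.0462, 0.1217]
eef_rot: [-0.057, 0.998, -0.0, 0.004]
ft_force: [0.6, -0.9, -0.4]
width: 0.0379
grip_force: 30.0
at [ 0.5857 -0.0462  0.1217] yyaw 96.5 w 0.0379 t 49.8 q [-0.7   0.43  0.88  1.73 -0.36  1.14  1.98]
 shift units now [ 0.379 -1.275  0.006]  turn units -0.861  after turn: [1.327 0.094 0.006] other turn 1.14
```

```bash
python3 -m crank '0.064 -0.215 0 0 -1;0.064 -0.215 0 0 -1;0.064 -0.215 0 0 -1;0.064 -0.215 0 0 -1;0.064 -0.215 0 0 -1;0.064 -0.215 0 0 -1;0 0 0 0.09 -1;0 0 0 0.09 -1;0 0 0 0.09 -1;0 0 0 0 -1'; python3 -c "
from h import *
go([.539,-.311,.12],-6.05)"
```

```text
time: 50.75
ee_pos: [0.5356, -0.3104, 0.1159]
eef_rot: [0.156, 0.988, -0.0, -0.001]
ft_force: [-0.5, 0.7, 0.2]
width: 0.0376
grip_force: 30.0
at [ 0.5356 -0.3104  0.1159] yyaw 72.1 w 0.0376 t 50.8 q [-0.27  0.57  0.98  1.65 -0.5   1.2   2.09]
 shift units now [-0.017  0.002 -0.021]  turn units 0.868  after turn: [-0.001  0.017 -0.021] other turn -1.13
```

```bash
python3 -m crank '0 0 0 0.09 -1;0 0 0 0.09 -1;0 0 0 0.09 -1;0 0 0 0.09 -1;0 0 0 0.09 -1;0 0 0 0 -1'|grep width; python3 -c "
from h import *
go([.539,-.311,.12],-6.05)"
```

```text
width: 0.0376
at [ 0.5358 -0.3102  0.1161] yyaw 31.8 w 0.0376 t 51.4 q [-0.35  0.66  1.13  1.65 -0.62  1.24  1.47]
 shift units now [-0.012  0.011 -0.02 ]  turn units 0.421  after turn: [-0.002  0.016 -0.02 ] other turn -1.58
```

```bash
python3 -m crank '0 0 0.05 0.09 -1;0 0 0.05 0.09 -1;0 0 0.05 0.09 -1;0 0 0 0.09 -1;0 0 0 0.065 -1;0 0 0 0 -1;0 0 0 0 -1'|grep width
python3 - <<'E'
from h import *
go([.539,-.311,.0136],-6.05)
img,cam=shot("wrist","w13.png")
hsv=cv2.cvtColor(img,cv2.COLOR_BGR2HSV);H,S,V=cv2.split(hsv)
s=read_state();m=R.from_quat(s["eef_rot"]).as_matrix()
w=(S<60)&(V>165)
for v in (215,235,250):
    x=np.where(w[v])[0];g=np.where(np.diff(x)>8)[0];print(v,[(int(x[i]),int(x[i+1])) for i in g], (x.min(),x.max()) if len(x) else 0)
for u in(305,320,335):
    x=np.where(w[:320,u])[0];print(u,x.min() if len(x) else 0,x.max() if len(x) else 0)
b=(H>100)&(H<125)&(S>90);y,x=np.where(b[:300,200:440]);print("blue",x.min()+200,x.max()+200,y.min())
E
```

```text
width: 0.0374
at [ 0.5358 -0.3104  0.0864] yyaw -6.1 w 0.0374 t 52.0 q [-0.38  0.79  1.23  1.68 -0.78  1.25  0.91]
 shift units now [-0.001  0.016  0.364]  turn units -0.001  after turn: [-0.002  0.016  0.364] other turn 2.0
215 [(96, 151), (182, 238), (238, 251), (283, 366), (397, 430), (432, 494)] (np.int64(73), np.int64(518))
235 [(100, 153), (185, 252), (284, 365), (396, 492)] (np.int64(76), np.int64(515))
250 [(102, 155), (186, 253), (284, 365), (396, 490)] (np.int64(79), np.int64(513))
305 183 207
320 183 207
335 183 207
blue 272 367 263
```

Run:
```python
from h import *
s=read_state();cam=shot("wrist")[1];m=R.from_quat(s["eef_rot"]).as_matrix()
f=lambda px,z:(m.T@(np.r_[ray(cam,px,z)[0],z]-s["ee_pos"])*1000).round(1)
print(f((324.5,207.5),.010),f((284,235),.010),f((365,235),.010))
z=s["ee_pos"][2]+.009
img=cv2.imread("pics/w13.png");hsv=cv2.cvtColor(img,cv2.COLOR_BGR2HSV)
print([tuple(int(a) for a in hsv[v,335]) for v in range(258,290,3)]);
for v in (263,272,275,278): print(v,f((320,v),z))
```

```text
[26.5  3.6 76.5] [ 10.3 -19.6  76.5] [10.3 27.  76.5]
[(141, 18, 139), (132, 19, 137), (109, 121, 116), (109, 121, 116), (109, 133, 117), (108, 151, 157), (108, 155, 155), (109, 144, 159), (108, 156, 152), (108, 156, 150), (108, 154, 154)]
263 [25.4  1.  -9. ]
272 [21.8  1.1 -9. ]
275 [20.6  1.1 -9. ]
278 [19.3  1.1 -9. ]
```

```bash
python3 -m crank '0 0.015 0.15 0 -1;0 0 0.1 0 -1;0 0 0.05 0 -1;0 0 0.03 0 -1;0 0 0.015 0 -1;0 0 0 0 -1;0 0 0 0 -1';python3 -m crank '0 0 0.01 0 -1;0 0 0.005 0 -1;0 0 0 0 -1';python3 -m crank '0 0 0.005 0 -1;0 0 0 0 -1'
```

```text
time: 52.85
ee_pos: [0.5392, -0.3109, 0.0182]
eef_rot: [0.746, 0.666, 0.0, 0.0]
ft_force: [0.8, -0.2, 0.6]
width: 0.0377
grip_force: 30.0
time: 53.15
ee_pos: [0.5389, -0.3106, 0.0145]
eef_rot: [0.746, 0.666, 0.0, -0.0]
ft_force: [1.0, 0.5, -0.4]
width: 0.0376
grip_force: 30.0
time: 53.35
ee_pos: [0.5388, -0.3106, 0.0134]
eef_rot: [0.746, 0.666, -0.0, -0.0]
ft_force: [-0.9, 0.5, -1.0]
width: 0.0377
grip_force: 30.0
```

```bash
python3 -m crank '0 0 0 0 0.1;0 0 0 0 0.2;0 0 0 0 0.2;0 0 0 0 0.2;0 0 -0.05 0 0.2;0 0 -0.15 0 0.3;0 0 -0.2 0 0.5;0 0 -0.15 0 1;0 0 0 0 1'|grep -E "ee_pos|ft|width"
python3 - <<'E'
from h import *
img,cam=shot("wrist","w14.png")
H,S,V=cv2.split(cv2.cvtColor(img,cv2.COLOR_BGR2HSV))
b=(H>100)&(H<125)&(S>90)&(V>50)
for v in(225,240,260,280):
    x=np.where(b[v,200:440])[0]+200;w=np.where((S[v]<60)&(V[v]>165))[0];print(v,"blue",x.min(),x.max(),"white inner",w[w<x.min()].max(),w[w>x.max()].min())
y=np.where(b[:300,325])[0];print(y.min(),np.where((S[:300,325]<60)&(V[:300,325]>165))[0].max())
_,ct=shot("top");p=ray(ct,(177.2,234.1),.016)[0]+[.0024,.004];print("walnut",p)
go([.555,.30,.2],106)
E
```

```text
ee_pos: [0.5402, -0.3124, 0.1284]
ft_force: [0.7, 0.5, -0.2]
width: 0.073
225 blue 289 344 white inner 281 351
240 blue 289 344 white inner 281 351
260 blue 289 344 white inner 282 351
280 blue 290 344 white inner 283 351
200 189
walnut [0.5783938  0.31634879]
at [ 0.5392 -0.3107  0.1243] yyaw -6.5 w 0.0806 t 54.4 q [-0.4   0.75  1.26  1.64 -0.74  1.31  0.87]
 shift units now [ 3.043 -0.267 -0.378]  turn units 0.75  after turn: [ 0.918 -2.913 -0.378] other turn -1.25
```

```bash
python3 -m crank '0 0 -0.05 -0.09 1;0 0 -0.1 -0.09 1;0 0 -0.1 -0.09 1;0 0 -0.1 -0.09 1;0 0 0 -0.09 1;0 0 0 -0.09 1;0 0 0 -0.09 1;0 0 0 -0.09 1;0 0 0 -0.08 1;0 0 0 0 1'|grep ee_; python3 -c "
from h import *
go([.555,.30,.2],106)"; python3 -m crank '0.092 0.216 0 0 1;0.092 0.216 0 0 1;0.092 0.216 0 0 1;0.092 0.216 0 0 1;0.092 0.216 0 0 1;0.092 0.216 0 0 1;0.092 0.216 0 0 1;0 0 0 0 1;0 0 0 0 1' |grep ee_;python3 -c "
from h import *
go([.555,.30,.2],106)"
```

```text
ee_pos: [0.5385, -0.3103, 0.1926]
at [ 0.5385 -0.3103  0.1926] yyaw 65.6 w 0.0872 t 55.4 q [-0.31  0.52  1.05  1.55 -0.46  1.34  1.94]
 shift units now [ 1.186  2.813 -0.033]  turn units -0.449  after turn: [-0.92   2.91  -0.033] other turn 1.55
ee_pos: [0.5469, 0.0193, 0.193]
at [0.5469 0.0193 0.193 ] yyaw 65.5 w 0.0869 t 56.2 q [-1.08  0.32  1.15  1.75 -0.31  1.27  1.3 ]
 shift units now [ 0.546  1.294 -0.036]  turn units -0.45  after turn: [-0.426  1.338 -0.036] other turn 1.55
```

```bash
python3 -m crank '0.091 0.216 0 0 1;0.091 0.216 0 0 1;0.091 0.216 0 0 1;0.091 0.216 0 0 1;0.091 0.216 0 0 1;0.091 0.214 0 -0.09 1;0 0 0 -0.09 1;0 0 0 -0.09 1;0 0 0 -0.09 1;0 0 0 -0.09 1' |grep ee_; python3 -m crank '0 0 0 0 1;0 0 0 0 1'|grep ft
python3 - <<'E'
from see import *
see("brown",.016,"w15.png");go([.555,.30,.2],106)
E
```

```text
ee_pos: [0.5561, 0.2966, 0.1932]
ft_force: [0.5, 0.0, -0.4]
brown [0.8322 0.2796] len yaw -74.4 [75.1 29.8] (188, 455, 78, 25) [[188.0, 455.0], [265.0, 455.0], [265.0, 479.0], [188.0, 479.0]]
brown [0.7993 0.1939] len yaw -1.8 [74.2 35.3] (128, 392, 42, 64) [[120.0, 446.0], [135.0, 385.0], [172.0, 394.0], [157.0, 456.0]]
brown [0.6967 0.215 ] len yaw -29.6 [90.9 48. ] (134, 289, 81, 63) [[134.0, 289.0], [214.0, 289.0], [214.0, 351.0], [134.0, 351.0]]
brown [0.6211 0.4255] len yaw 54.2 [53.1 39.6] (425, 288, 46, 59) [[407.0, 310.0], [443.0, 282.0], [476.0, 325.0], [440.0, 352.0]]
brown [0.5782 0.318 ] len yaw 13.9 [77.5 44.3] (310, 195, 57, 91) [[307.0, 282.0], [312.0, 193.0], [366.0, 196.0], [361.0, 285.0]]
at [0.5556 0.2977 0.1934] yyaw 105.6 w 0.0868 t 57.5 q [-1.2   0.47  0.87  1.52 -0.36  1.32  1.55]
 shift units now [ 0.     0.012 -0.033]  turn units -0.004  after turn: [-0.     0.012 -0.033] other turn 2.0
```

```bash
python3 -c "
from h import *
go([.5605,.3136,.0065],103.9)"; python3 -m crank '-0.05 0.065 0.1 0.019 0.6;0 0 0.2 0 0.6;0 0 0.2 0 0.6;0 0 0.2 0 0.6;0 0 0.14 0 0.6;0 0 0.06 0 0.6;0 0 0.025 0 0.6;0 0 0 0 0.6' 30 | grep -E "ee_pos|ft"; python3 -c "
from h import *
go([.5605,.3136,.0065],103.9)"
```

```text
at [0.5556 0.2977 0.1934] yyaw 105.6 w 0.0868 t 57.5 q [-1.2   0.47  0.87  1.52 -0.36  1.32  1.55]
 shift units now [-0.045  0.07   0.934]  turn units 0.019  after turn: [-0.043  0.072  0.934] other turn -1.98
ee_pos: [0.5618, 0.314, 0.0091]
ft_force: [0.3, -0.3, 0.6]
at [0.5618 0.314  0.0091] yyaw 104.2 w 0.0698 t 58.3 q [-1.12  0.68  0.74  1.65 -0.52  1.02  1.61]
 shift units now [ 0.007 -0.     0.013]  turn units 0.003  after turn: [ 0.007 -0.     0.013] other turn -2.0
```

```bash
python3 -m crank '0.006 0 0.011 0 -1;0 0 0 0 -1;0 0 0 0 -1;0 0 0 0 -1;0 0 0 0 -1;0 0 0 0 -1;0 0 0 0 -1'; python3 -m crank '0 0 -0.03 0 -1;0 0 -0.15 0 -1;0 0 -0.2 0 -1;0 0 -0.05 0.04 -1;0 0 0 0.045 -1;0 0 0 0 -1'|grep width; python3 -c "
from h import *
go([.5816,-.0348,.085],96.6)"
```

```text
time: 59.0
ee_pos: [0.5604, 0.314, 0.0069]
eef_rot: [-0.124, 0.992, 0.0, 0.0]
ft_force: [-1.5, -0.1, 6.1]
width: 0.0452
grip_force: 30.0
width: 0.0456
at [0.5602 0.3138 0.0928] yyaw 96.6 w 0.0456 t 59.6 q [-1.19  0.59  0.84  1.6  -0.47  1.16  1.44]
 shift units now [ 0.093 -1.744  0.038]  turn units -0.0  after turn: [ 0.094 -1.744  0.038] other turn 2.0
```

```bash
python3 -m crank '0.012 -0.218 0 0 -1;0.012 -0.218 0 0 -1;0.012 -0.218 0 0 -1;0.012 -0.218 0 0 -1;0.012 -0.218 0 0 -1;0.012 -0.218 0 0 -1;0.012 -0.218 0 0 -1;0.01 -0.218 0 0 -1;0 0 0 0 -1;0 0 0 0 -1'|grep width
python3 - <<'E'
from h import *
go([.5816,-.0348,.0135],96.6)
img,cam=shot("wrist","w16.png")
s=read_state();m=R.from_quat(s["eef_rot"]).as_matrix()
H,S,V=cv2.split(cv2.cvtColor(img,cv2.COLOR_BGR2HSV))
for v in (285,300):
    x=np.where((S[v]<35)&(V[v]>150))[0];x=x[(x>220)&(x<450)];print(v,x.min(),x.max(), (m.T@(np.r_[ray(cam,(x.min(),v),.018)[0],.018]-s["ee_pos"])).round(4))
E
```

```text
width: 0.0459
at [ 0.5812 -0.0364  0.0921] yyaw 96.5 w 0.0459 t 60.6 q [-0.74  0.48  0.92  1.77 -0.43  1.11  2.01]
 shift units now [-0.003  0.008  0.393]  turn units -0.001  after turn: [-0.003  0.008  0.393] other turn 2.0
285 392 411 [-0.0209  0.0409  0.0739]
300 403 410 [-0.0307  0.048   0.0739]
```

```bash
python3 -m crank '0 0.008 0.15 0 -1;0 0 0.12 0 -1;0 0 0.06 0 -1;0 0 0.03 0 -1;0 0 0.015 0 -1;0 0 0.01 0 -1;0 0 0 0 -1'|grep ft;python3 -m crank '0 0 0.005 0 -1;0 0 0.005 0 -1;0 0 0.003 0 -1;0 0 0 0 -1'; python3 -m crank '0 0 0 0 0.4;0 0 0 0 0.5;0 0 0 0 0.5;0 0 0 0 0.5;0 0 -0.05 0 0.5;0 0 -0.15 0 0.6;0 0 -0.2 0 1;0 0 -0.2 0 1;0 0 0 0 1'|grep ee_; python3 -c "
from h import *
go([.642,.061,.13],6.6)"
```

```text
ft_force: [0.4, -0.5, -0.4]
time: 61.75
ee_pos: [0.5816, -0.0333, 0.0129]
eef_rot: [-0.058, 0.998, 0.0, 0.0]
ft_force: [-1.0, -0.1, 1.4]
width: 0.0455
grip_force: 30.0
ee_pos: [0.5843, -0.0342, 0.1384]
at [ 0.5843 -0.0342  0.1384] yyaw 96.6 w 0.0837 t 62.6 q [-0.78  0.43  0.96  1.72 -0.38  1.18  1.97]
 shift units now [-0.341  0.44   0.045]  turn units 1.0  after turn: [0.44  0.341 0.045] other turn -1.0
```

```bash
python3 -m crank '-0.117 0.145 0 0 1;-0.112 0.145 0 0 1;-0.112 0.145 0 0 1;0 0 0 0.09 1;0 0 0 0.09 1;0 0 0 0.09 1;0 0 0 0.09 1;0 0 0 0.09 1;0 0 0.05 0.09 1;0 0 0.1 0.09 1'|grep ee_; python3 -c "
from h import *
go([.642,.061,.011],6.6)"
```

```text
ee_pos: [0.6401, 0.0609, 0.1038]
at [0.6401 0.0609 0.1038] yyaw 39.6 w 0.087 t 63.6 q [-0.9   0.7   1.08  1.59 -0.65  1.24  0.98]
 shift units now [-0.005  0.007  0.464]  turn units 0.367  after turn: [-0.001  0.008  0.464] other turn -1.63
```

```bash
python3 -m crank '0 0 0 0.092 1;0 0 0 0.092 1;0 0 0 0.092 1;0 0 0 0.091 1;0 0 0 0 1;0 0 0 0 1'|grep ee_; python3 -c "
from h import *
go([.642,.061,.011],6.6)"
```

```text
ee_pos: [0.6391, 0.0608, 0.1027]
at [0.6391 0.0608 0.1027] yyaw 7.1 w 0.0867 t 64.2 q [-0.95  0.78  1.19  1.6  -0.75  1.29  0.48]
 shift units now [-0.001  0.015  0.458]  turn units 0.006  after turn: [-0.001  0.015  0.458] other turn -1.99
```

```bash
python3 -m crank '0 0.014 0.2 0.006 1;0 0 0.15 0 1;0 0 0.07 0 1;0 0 0.034 0 1;0 0 0 0 1;0 0 0 0 -1;0 0 0 0 -1;0 0 0 0 -1;0 0 0 0 -1;0 0 0 0 -1' 20|grep ee_; python3 -m crank '0 0 0 0 -1;0 0 0 0 -1;0 0 0 0 -1;0 0 0 0 -1;0 0 0 0 -1;0 0 0 0 -1'; python3 -m crank '-0.02 0 0 0 -1;-0.03 0 0 0 -1;-0.03 0 0 0 -1;-0.02 0 0 0 -1;-0.005 0 0 0 -1;0 0 0 0 -1'
```

```text
ee_pos: [0.6421, 0.0613, 0.0122]
time: 65.85
ee_pos: [0.642, 0.0612, 0.0119]
eef_rot: [0.667, 0.745, 0.0, -0.0]
ft_force: [0.2, 0.2, -0.1]
width: 0.0319
grip_force: 20.0
time: 66.45
ee_pos: [0.6444, 0.0397, 0.0119]
eef_rot: [0.667, 0.745, -0.0, 0.0]
ft_force: [1.5, 0.1, -1.2]
width: 0.0316
grip_force: 20.0
```

```bash
python3 -m crank '-0.005 0 0 0 -1;0 0 0 0 -1'|grep -E "ee_pos|ft";python3 -m crank '-0.005 0 0 0 -1;0 0 0 0 -1'|grep -E "ee_pos|ft";python3 -m crank '-0.005 0 0 0 -1;0 0 0 0 -1'|grep -E "ee_pos|ft";python3 -m crank '-0.005 0 0 0 -1;0 0 0 0 -1'|grep -E "ee_pos|ft"
```

```text
ee_pos: [0.6445, 0.0395, 0.0119]
ft_force: [0.8, 1.8, -0.5]
ee_pos: [0.6446, 0.0386, 0.0119]
ft_force: [0.3, 2.5, 0.6]
ee_pos: [0.6447, 0.0378, 0.0119]
ft_force: [0.9, 4.0, -0.5]
ee_pos: [0.6446, 0.0378, 0.0119]
ft_force: [-0.5, 6.8, 0.6]
```

```bash
python3 -m crank '-0.005 0 0 0 -1;0 0 0 0 -1'|grep -E "ee_pos|ft";python3 -m crank '-0.005 0 0 0 -1;0 0 0 0 -1'|grep -E "ee_pos|ft"
```

```text
ee_pos: [0.6447, 0.0378, 0.0119]
ft_force: [-1.7, 9.5, 2.8]
ee_pos: [0.6447, 0.0377, 0.0119]
ft_force: [-3.1, 12.5, 4.2]
```

```bash
python3 -m crank '0 0 0 0 -1;0.01 0 0 0 -1;0.02 0 0 0 -1;0.04 0 0 0 -1;0.04 0 0 0 -1;0.02 0 0 0 -1;0.005 0 0 0 -1;0 0 0 0 -1'; python3 -m crank '0 0 0 0 0;0 0 0 0 1;0 0 0 0 1;0 0 0 0 1;0 0 -0.05 0 1;0 0 -0.15 0 1;0 0 -0.2 0 1;0 0 -0.12 -0.09 1;0 0 -0.08 -0.09 1;0 0 0 -0.09 1'|grep ee_; python3 -m crank '0 0 0 -0.09 1;0 0 0 -0.09 1;0 0 0 -0.09 1;0 0 0 -0.09 1;0 0 0 -0.09 1;0 0 0 -0.09 1;0 0 0 -0.09 1;0 0 0 -0.095 1;0 0 0 0 1'|grep ee_;python3 -c "
from h import *
go([.5822,-.0398,.13],96.6)"
```

```text
time: 68.45
ee_pos: [0.642, 0.0614, 0.0119]
eef_rot: [0.667, 0.745, 0.0, -0.0]
ft_force: [1.4, -0.2, -2.2]
width: 0.0319
grip_force: 20.0
ee_pos: [0.6432, 0.0607, 0.1354]
ee_pos: [0.6421, 0.0608, 0.1328]
at [0.6421 0.0608 0.1328] yyaw 96.0 w 0.0868 t 70.3 q [-0.8   0.57  0.89  1.55 -0.46  1.24  1.84]
 shift units now [ 0.35  -0.469  0.014]  turn units -0.007  after turn: [ 0.355 -0.465  0.014] other turn 1.99
```

```bash
python3 -m crank '0.117 -0.156 0 -0.007 1;0.117 -0.156 0 0 1;0.117 -0.156 0 0 1;0 0 0 0 1;0 0 0 0 1;0 0 0 0 1'|grep ee_;python3 -c "
from see import *
go([.5822,-.0398,.0125],96.6)
img,cam=see('brown',.022,'w17.png')
H,S,V=cv2.split(cv2.cvtColor(img,cv2.COLOR_BGR2HSV))
for v in (265,285):
    x=np.where((S[v]<45)&(V[v]>130))[0];print(v,[int(a) for a in x[np.r_[True,np.diff(x)>2]]],[int(a) for a in x[np.r_[np.diff(x)>2,True]]])
print([int(a) for a in V[196:222:2,330]])
"
```

```text
ee_pos: [0.583, -0.0384, 0.1321]
at [ 0.583  -0.0384  0.1321] yyaw 96.5 w 0.0874 t 71.0 q [-0.76  0.44  0.95  1.73 -0.39  1.18  1.98]
 shift units now [ 0.005 -0.007  0.598]  turn units -0.001  after turn: [ 0.005 -0.007  0.598] other turn 2.0
brown [ 0.7487 -0.1513] len yaw -1.0 [59.1 27. ] (130, 392, 37, 63) [[129.0, 393.0], [165.0, 392.0], [167.0, 453.0], [131.0, 455.0]]
brown [ 0.6008 -0.0384] len yaw 6.6 [78.2 44.4] (283, 201, 69, 111) [[283.0, 201.0], [351.0, 201.0], [351.0, 311.0], [283.0, 311.0]]
brown [0.4391 0.0655] len yaw -54.8 [78.1 35.9] (460, 0, 149, 74) [[449.0, 19.0], [579.0, -52.0], [609.0, 4.0], [480.0, 75.0]]
265 [216, 267, 351, 386] [259, 283, 374, 592]
285 [218, 268, 351, 385] [261, 284, 374, 588]
[129, 94, 81, 67, 86, 123, 121, 117, 117, 118, 119, 120, 114]
```

```bash
python3 -m crank '0.003 -0.009 0.2 0 0.6;0 0 0.2 0 0.6;0 0 0.13 0 0.6;0 0 0.04 0 0.6;0 0 0.024 0 0.6;0 0 0 0 0.6;0 0 0 0 -1;0 0 0 0 -1;0 0 0 0 -1;0 0 0 0 -1' 30|grep ee_;python3 -m crank '0 0 0 0 -1;0 0 0 0 -1;0 0 0 0 -1'; python3 -m crank '0 0 -0.02 0 -1;0 0 -0.1 0 -1;0 0 -0.2 0 -1;0 0 -0.2 0 -1;0 0 0 0 -1'|grep width; python3 -c "
from h import *
go([.6075,-.318,.12],-6.05)"
```

```text
ee_pos: [0.5822, -0.0408, 0.0135]
time: 72.3
ee_pos: [0.5822, -0.0408, 0.0136]
eef_rot: [-0.057, 0.998, 0.001, 0.0]
ft_force: [-3.2, 2.1, 6.0]
width: 0.0451
grip_force: 30.0
width: 0.0453
at [ 0.5849 -0.0425  0.1222] yyaw 96.5 w 0.0453 t 72.8 q [-0.75  0.45  0.95  1.74 -0.4   1.15  2.  ]
 shift units now [ 0.043 -1.382  0.011]  turn units -0.861  after turn: [ 1.358 -0.258  0.011] other turn 1.14
```

```bash
python3 -m crank '0.007 -0.22 0 0 -1;0.007 -0.22 0 0 -1;0.007 -0.22 0 0 -1;0.007 -0.22 0.05 0 -1;0.007 -0.22 0.1 0 -1;0.007 -0.22 0.1 0 -1;0.001 -0.05 0 0.09 -1;0 0 0 0.09 -1;0 0 0 0.09 -1;0 0 0 0.09 -1'|grep -E "ee_|width"; python3 -c "
from h import *
go([.6075,-.318,.07],-6.05)"
```

```text
ee_pos: [0.6043, -0.315, 0.0664]
width: 0.0452
at [ 0.6043 -0.315   0.0664] yyaw 63.8 w 0.0452 t 73.8 q [-0.21  0.78  0.96  1.5  -0.66  1.21  1.96]
 shift units now [-0.021 -0.006 -0.018]  turn units 0.776  after turn: [-0.013  0.018 -0.018] other turn -1.22
```

```bash
python3 -m crank '0 0 0 0.09 -1;0 0 0 0.09 -1;0 0 0 0.09 -1;0 0 0 0.09 -1;0 0 0 0.09 -1;0 0 0 0 -1'|grep -E "width"; python3 -c "
from h import *
go([.6075,-.318,.07],-6.05)"
```

```text
width: 0.0454
at [ 0.6045 -0.3146  0.0663] yyaw 23.5 w 0.0454 t 74.4 q [-0.28  0.86  1.1   1.51 -0.78  1.26  1.33]
 shift units now [-0.022  0.007 -0.018]  turn units 0.328  after turn: [-0.016  0.017 -0.018] other turn -1.67
```

```bash
python3 -m crank '0 0 0 0.09 -1;0 0 0 0.09 -1;0 0 0 0.09 -1;0 0 0 0.058 -1;0 0 0 0 -1;0 0 0 0 -1'|grep -E "width"
python3 - <<'E'
from h import *
go([.6075,-.318,.0146],-6.05)
s=read_state();img,cam=shot("wrist","w18.png");m=R.from_quat(s["eef_rot"]).as_matrix()
f=lambda px,z:(m.T@(np.r_[ray(cam,px,z)[0],z]-s["ee_pos"])*1000).round(1)
hsv=cv2.cvtColor(img,cv2.COLOR_BGR2HSV);H,S,V=cv2.split(hsv);w=(S<60)&(V>165)
for v in (230,245):
    x=np.where(w[v])[0];g=np.where(np.diff(x)>40)[0];pr=[(int(x[i]),int(x[i+1])) for i in g];print(v,pr,[(f((a,v),.01)[1],f((b,v),.01)[1]) for a,b in pr])
x=np.where(w[:330,325])[0];print("near",x.max(),f((325,x.max()),.01))
print([(v,int(S[v,335]),int(V[v,335])) for v in range(250,290,3)],f((320,270),s["ee_pos"][2]+.009))
E
```

```text
width: 0.0455
at [ 0.6046 -0.3147  0.0669] yyaw -5.6 w 0.0455 t 75.0 q [-0.31  0.92  1.18  1.51 -0.87  1.31  0.87]
 shift units now [-0.015  0.016  0.261]  turn units 0.005  after turn: [-0.015  0.016  0.261] other turn -1.99
230 [(42, 102), (150, 239), (311, 378), (403, 558)] [(np.float64(-145.1), np.float64(-113.6)), (np.float64(-88.3), np.float64(-41.5)), (np.float64(-3.6), np.float64(31.6)), (np.float64(44.8), np.float64(126.3))]
245 [(45, 118), (152, 240), (273, 377), (402, 559)] [(np.float64(-145.1), np.float64(-106.3)), (np.float64(-88.2), np.float64(-41.4)), (np.float64(-23.9), np.float64(31.4)), (np.float64(44.7), np.float64(128.3))]
near 221 [23.9  3.7 56.9]
[(250, 10, 133), (253, 9, 143), (256, 7, 140), (259, 8, 133), (262, 8, 130), (265, 76, 84), (268, 93, 85), (271, 98, 83), (274, 112, 89), (277, 126, 105), (280, 123, 104), (283, 119, 109), (286, 119, 109), (289, 141, 103)] [22.6  1.1 -9. ]
```

```bash
python3 -m crank '-0.008 0.016 0.1 0.005 -1;0 0 0.08 0 -1;0 0 0.03 0 -1;0 0 0.02 0 -1;0 0 0 0 -1;0 0 0 0 -1';python3 -m crank '0 0 0.01 0 -1;0 0 0.005 0 -1;0 0 0.005 0 -1;0 0 0 0 -1'
```

```text
time: 75.65
ee_pos: [0.6078, -0.3167, 0.0215]
eef_rot: [0.745, 0.667, 0.0, 0.0]
ft_force: [0.3, -0.1, 0.0]
width: 0.0455
grip_force: 30.0
time: 76.05
ee_pos: [0.6077, -0.3164, 0.017]
eef_rot: [0.745, 0.667, 0.0, -0.0]
ft_force: [-0.1, 0.1, -0.1]
width: 0.0456
grip_force: 30.0
```

```bash
python3 -m crank '0 0 0.01 0 -1;0 0 0.005 0 -1;0 0 0 0 -1'|grep -E "ee_|ft"; python3 -m crank '0 0 0 0 0.25;0 0 0 0 0.35;0 0 0 0 0.35;0 0 0 0 0.35;0 0 -0.05 0 0.35;0 0 -0.15 0 0.4;0 0 -0.2 0 0.6;0 0 -0.15 0 1;0 0 0 0 1'|grep -E "ee_pos|ft|width"
python3 - <<'E'
from h import *
img,cam=shot("wrist","w19.png")
H,S,V=cv2.split(cv2.cvtColor(img,cv2.COLOR_BGR2HSV))
b=(H<16)&(S>75)&(V<150)
for v in(235,260,280):
    x=np.where(b[v,260:400])[0]+260;w=np.where((S[v]<60)&(V[v]>165))[0];print(v,"brown",x.min(),x.max(),"white inner",w[w<x.min()].max(),w[w>x.max()].min())
y=np.where(b[180:300,325])[0]+180;print(y.min(),np.where((S[:300,325]<60)&(V[:300,325]>165))[0].max())
go([.64,.0605,.13],6.6)
E
```

```text
ee_pos: [0.6077, -0.3164, 0.0139]
ft_force: [-0.6, -0.1, 0.4]
ee_pos: [0.6089, -0.3183, 0.1296]
ft_force: [-0.3, -0.4, 0.4]
width: 0.0773
235 brown 283 350 white inner 275 357
260 brown 283 350 white inner 276 356
280 brown 284 349 white inner 277 356
201 191
at [ 0.6085 -0.3174  0.127 ] yyaw -6.4 w 0.0805 t 77.3 q [-0.31  0.87  1.23  1.44 -0.83  1.39  0.83]
 shift units now [ 1.895 -0.052 -0.018]  turn units -0.144  after turn: [ 1.859  0.374 -0.018] other turn 1.86
```

```bash
python3 -m crank '0 0 -0.2 -0.07 1;0 0 0 -0.074 1;0.206 0.041 0 0 1;0.206 0.041 0 0 1;0.206 0.041 0 0 1;0.206 0.041 0 0 1;0.206 0.041 0 0 1;0.206 0.041 0 0 1;0.206 0.041 0 0 1;0.206 0.041 0 0 1'|grep -E "ee_"; python3 -m crank '0.206 0.041 0 0 1;0 0 0.1 0 1;0 0 0 0 1'|grep -E "ee_"; python3 -c "
from h import *
go([.6419,.0614,.012],6.6)"
```

```text
ee_pos: [0.6344, 0.0205, 0.1634]
ee_pos: [0.6369, 0.0621, 0.1413]
at [0.6369 0.0621 0.1413] yyaw 6.8 w 0.087 t 78.6 q [-0.98  0.77  1.26  1.56 -0.74  1.36  0.47]
 shift units now [-0.007  0.027  0.646]  turn units 0.002  after turn: [-0.006  0.027  0.646] other turn -2.0
```

```bash
python3 -m crank '-0.005 0.026 0.2 0.002 1;0 0 0.2 0 1;0 0 0.14 0 1;0 0 0.07 0 1;0 0 0.035 0 1;0 0 0 0 -1;0 0 0 0 -1;0 0 0 0 -1;0 0 0 0 -1;0 0 0 0 -1' 20|grep ee_; python3 -m crank '0 0 0 0 -1;0 0 0 0 -1;0 0 0 0 -1;0 0 0 0 -1;0 0 0 0 -1;0 0 0 0 -1'; python3 -m crank '-0.02 0 0 0 -1;-0.04 0 0 0 -1;-0.05 0 0 0 -1;-0.05 0 0 0 -1;-0.05 0 0 0 -1;-0.05 0 0 0 -1;-0.04 0 0 0 -1;-0.02 0 0 0 -1;-0.01 0 0 0 -1;0 0 0 0 -1'
```

```text
ee_pos: [0.6438, 0.0601, 0.0157]
time: 80.2
ee_pos: [0.6423, 0.0599, 0.015]
eef_rot: [0.666, 0.746, -0.001, -0.001]
ft_force: [-7.3, 0.5, 6.0]
width: 0.0316
grip_force: 20.0
time: 81.2
ee_pos: [0.6498, -0.0061, 0.015]
eef_rot: [0.667, 0.745, -0.001, -0.001]
ft_force: [-6.0, -0.5, 4.8]
width: 0.0317
grip_force: 20.0
```

```bash
python3 -m crank '-0.005 0 0 0 -1;-0.005 0 0 0 -1;-0.005 0 0 0 -1;0 0 0 0 -1'|grep -E "ee_pos|ft";python3 -m crank '-0.005 0 0 0 -1;0 0 0 0 -1'|grep -E "ee_pos|ft";python3 -m crank '-0.005 0 0 0 -1;0 0 0 0 -1'|grep -E "ee_pos|ft";python3 -m crank '-0.005 0 0 0 -1;0 0 0 0 -1'|grep -E "ee_pos|ft"
```

```text
ee_pos: [0.6501, -0.0085, 0.015]
ft_force: [-6.3, 1.3, 4.9]
ee_pos: [0.6502, -0.0094, 0.015]
ft_force: [-6.9, 1.9, 5.6]
ee_pos: [0.6502, -0.0094, 0.015]
ft_force: [-7.7, 4.4, 7.2]
ee_pos: [0.6502, -0.0095, 0.0149]
ft_force: [-9.5, 6.9, 8.2]
```

```bash
python3 -m crank '0 0 0 0 0;0 0 0 0 1;0 0 0 0 1;0 0 0 0 1;0 0 -0.05 0 1;0 0 -0.15 0 1;0 0 -0.2 0 1;0 0 -0.2 0 1;0 0 -0.2 0 1;0 0 -0.2 0 1'|grep ee_; python3 -m crank '0.2 -0.1 -0.1 0 1;0.2 -0.1 -0.1 0 1;0.2 -0.1 0 0 1;0.2 -0.1 0 0 1;0.2 -0.1 0 0 1;0.2 -0.1 0 0 1;0.2 -0.1 0 0 1;0 0 0 0 1'|grep ee_
python3 - <<'E'
from h import *
img,_=shot("top")
cv2.imwrite("pics/fin.png",cv2.resize(img[140:340,220:540],None,fx=2.4,fy=2.4,interpolation=2))
E
```

```text
ee_pos: [0.6514, -0.0119, 0.2175]
ee_pos: [0.4776, 0.2575, 0.2553]
```

View pics/fin.png

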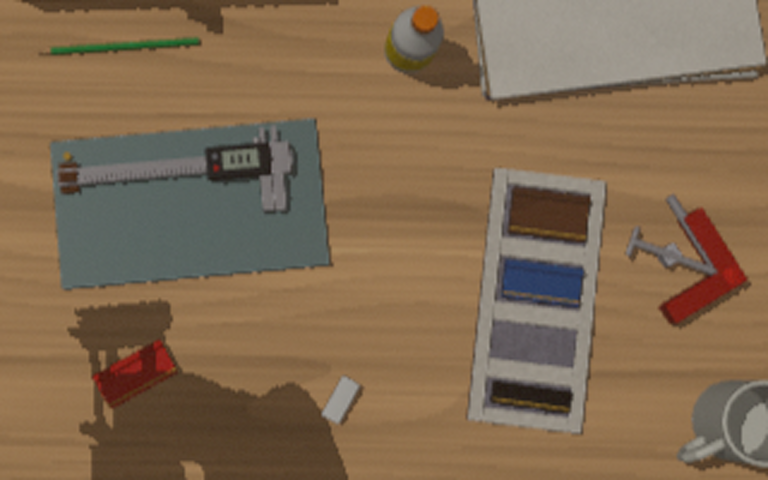

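The final picture shows the caliper shut at (272,190). Black, blue and walnut lie in pockets 1, 3 and 4 at x about 540, and the white pocket is empty because there was no white offcut. The other objects in view are where they were.

```bash
python3 -c "
from bench import workorder
print(workorder.close_job())"
```

```text
the job is handed in; nothing more can be done
None
```

I measured the black, blue and walnut offcuts in that order (no white one was on the desk), laid each flat in its pocket, slid the empty caliper fully shut, and handed the job in at about 83 s of the 210 s limit; it returned no verdict.

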